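# Unload a wax block from a sledge microtome with a folding crank

## Robot

A 6-joint arm with a two-finger parallel gripper is mounted at the origin on a cart in front of the work surface, level with it; the furniture and walls round the work are solid. World frame = base frame: x ahead of the robot, y to its left, z up, the work surface at z = 0. Lengths are in mm, angles in degrees, forces in N, time in s.
With the tool pointing down it reaches from about 300 to 850 mm from the base axis. Payload 4.2 kg.
Tool frame: the origin (TCP) lies at the very end of the fingers, on their centre line; the grasp point (between the pads) lies 19 mm behind it (env.grasp_offset is the distance from the TCP to the grasp point, in mm); z points along the fingers, y is the line along which they close (so a half turn about z gives the same grasp; the last joint's range is limited). The gripper opens to 91 mm and grips with 3 to 60 N. Pads are 32 mm wide; open, the fingers measure 118 mm over their backs; the gripper's body (76 mm by 178 mm) begins 60 mm behind the grasp point.
Start: joints at [-66.177, 18.312, 89.639, -0, 72.044, -1.146], TCP at [242.733, -521.271, 213.976] pointing down, gripper open.
Joint ranges: [-177.97, 177.97], [-48.28, 115.42], [12.27, 149.76], [-77.06, 257.06], [2.81, 150.46], [-146.56, 146.56]. Speed limits (degrees/s): [147.25, 147.25, 180, 180, 180, 180].

## Interface

Orientations are given as [roll, pitch, yaw] about the fixed x, y, z axes, in that order (R = Rz(yaw) Ry(pitch) Rx(roll)).
In Python, from workcell import env gives the robot as it stands. The module is installed in compiled form; this text tells all that it offers.
- The arm moves only by the tool send_rows, never from a script. Its argument "motion" is a list of rows, each an object of numbers: "tx", "ty", "tz": the shift along the tool's x, y, z in units of 500 mm (1.0 is 500 mm); "rx", "ry", "rz": the turn, a rotation vector about the tool's x, y, z in units of 30 degrees (1.0 is 30 degrees); "gripper": the closure, from -1 (fully open) to 1 (shut). In form: [{"tx": .., "ty": .., "tz": .., "rx": .., "ry": .., "rz": .., "gripper": ..}, ...]. A call has 1 to 12 rows; each row shifts and turns the commanded pose from where the row before left it, along the tool's axes as they then stand; what a row does not reach is not made up. A row lasts 1/8 s, in which the tool goes at most 62.5 mm and 10.7 degrees, less where a joint would pass 70% of its speed; a pose out of reach is approached as far as the arm can. A call with a number of a shift or a turn outside -1 to 1 is refused whole. A call with a gripper value outside its range is refused whole. The fingers move at their own pace and stop on an object; "grip_force" is the grip in N (left out, the last holds). Time passes only in rows, so rows that do not move let the fingers close. It gives the time, the measured TCP pose, the force, the opening and the grip force at its end, in the units of the state.
- env.state(): the state, without advancing time (a new reading comes with each control period).
- env.grab_frame(name): name is "scene" or "top" or "wrist"; returns a dict with "frame" (480x640x3 uint8, red, green, blue), "vertical_fov" (degrees; the focal length in pixels is half the picture's height over the tangent of half this angle, whatever the lens; pixels are square), "cx", "cy" (the principal point, pixels), "k1" (the pictures are not rectified: a ray, as slopes to the right and down, at radius r is drawn at 1 + k1 r^2 times it, then the intrinsics apply), "rvec" (rotation vector, rad) and "tvec" (3), from world to camera coordinates, as OpenCV has them; the wrist camera has in their place "T_tool_cam" (4x4, takes a point from camera to tool coordinates, whose origin is the TCP and whose axes are the flange's). Camera axes: x right, y down, z forward; pixel columns grow to the right and rows downward; lengths in mm; the calibration is good to about 2 mm. A picture is of the moment at which its call begins: read the wrist's pose just before it. There is no depth.
- env.job_done(): hands the job in; it is judged then, once.
The state is a dict: "time_s": time; "qpos": joint angles; "qvel": joint speeds; "effort": joint torques, N m; "ee_pos": TCP position; "ee_rot": TCP orientation; "force": force on the tool from outside, world axes, zero at the start; "torque": the same for the moment, N m; "gripper_width": finger opening in mm; "gripper_force": force on a finger pad.
Only numpy, scipy, OpenCV 4.12 (cv2) and the standard library are available. Lean on these libraries where they do the work, as an engineer would, in place of code of your own. Each camera call takes 0.05 s, during which the arm holds its last target. There are 200 camera calls.

## Task

Unload the finished wax block from the small sledge microtome. Swing the folded crank handle of its handwheel upright, push it down until it latches, and wind the wheel one full turn to its stop so that the carriage brings the block out from under the knife; then pull the handle up and fold it back in, so that the wheel is locked before you reach for the block. Pull the block straight up out of its sprung rollers and set it down flat, wax side up, on the floor of the steel tray without dropping it and without disturbing the two blocks there or the other things on the bench.

Things in the scene. Friction and masses are not known exactly. Their poses are not given: they have to be found in the camera images.
- microtome: White bench sledge microtome, fixed, 134 mm (x) by 425 mm (y). Origin on the bench under the block's change position; +y runs along the slideway to the knife bridge, -y to the handwheel, whose vertical axis stands at y = -135 mm.
- knife_bridge (a point): Centre of the top of the white knife bridge (red finger guard, two black knobs), 129 mm over the bench; knobs rise 14 mm more. It spans the slideway from y = 77 to 137 mm of the microtome and covers the block at the start.
- gate (a point): Centre of the top of the steel gate (two cheeks and a post) beside the wheel on the microtome's -y side, 114 mm over the bench, 65 to 119 mm from the wheel's axis, 40 mm wide. The handle's foot runs in it: the wheel is blocked unless the handle is upright and pushed home.
- wheel_axis (a point): Point on the wheel's vertical axis at the height of the top of its black rim, 90 mm over the bench; axes as those of microtome. Rim 126 mm in outer diameter, 102 mm inner, 12 mm thick, with three spokes that fall to a hub whose top lies 18 mm below the rim's top.
- handle_pivot (a point): Centre of the handle's fold pivot, carried by the wheel: 60 mm from the wheel's axis, 12 mm above the rim's top (102 mm over the bench). Its x axis points from the wheel's axis outward to the pivot, y is the pivot's axis, z is up. At the start, and again after the full turn, it stands on the microtome's -y side, at the gate.
- grip_mid (a point): Middle of the handle's black grip, 65 mm long, 17 to 20 mm thick; it spins freely about its length, so a hand can keep its heading while winding. Its -x axis points from the pivot to the free end. It lies 53.5 mm from the pivot (39.5 pushed home). Folded, the handle lies level over the hub, 12 mm above the rim's top, open space on both sides; upright, its end is 188 mm up (174 pushed home).
- crank_fold (a joint): Fold angle of the handle, rad: 0 folded in across the wheel, 1.571 upright (end stop). It turns easily (its weight only, under 1 N at the grip) and falls back if let go before it is nearly upright. It can be folded only while the handle is pulled out (crank_latch under about 0.005).
- crank_latch (a joint): How far the handle is pushed in along its length towards the pivot, m: 0 pulled out, 0.014 home (end stop). A stiff sliding fit: about 5 N moves it, and it stays where left. Upright and past 0.010 it is latched and the wheel is free. It can be pushed home or pulled out only at the two ends of the wheel's travel (within about 0.03 rad), where its foot fits the gate.
- wheel (a joint): Turn of the handwheel, rad, 0 at the start to 6.283 at its end stop (one full turn), counterclockwise seen from above. It turns with about 1 to 3 N at the handle.
- carriage (a joint): Travel of the block carriage along the slideway in the microtome's -y, geared to the wheel, m: 0 parked under the knife, 0.110 at the change position.
- block: The wax block to unload: green cassette, 28 by 41 by 5.5 mm, below, white wax, 21 by 29 by 7.5 mm, on top; 16 to 32 g. Origin at the centre of the wax's top face; z points down (wax side up), y along the 41 mm. It lies in the nest, its length along the slideway, held at both ends by sprung brass rollers: a straight pull up of about 8 to 15 N frees it.
- nest (a point): Centre of the nest's floor on the carriage, 68 mm over the bench, on which the cassette lies; axes as microtome. The cassette's long sides are free between corner lugs (4 mm high, 15 to 24 mm from the centre along the block): grip it there across its 28 mm from above; for setting it down the fingertips must not stand below the cassette's underside.
- tray: Shallow open steel tray, fixed, 130 mm (x) by 220 mm (y) outside, walls 14 mm high, 2.5 mm thick. Origin at the centre of its underside, the floor is 2.5 mm above it. Two other blocks lie in its -y half; the +y half is free: the point at y = +35 mm lies well clear.
- tray_block_a: One of the two other wax blocks in the tray, same size, wax side up, its 41 mm length across the tray (along the tray's x). Origin at the centre of the wax's top face. To be left alone.
- tray_block_b: The other wax block in the tray, the one nearer its middle; as tray_block_a. To be left alone.
- forceps: Steel forceps lying on the bench, 148 mm long, 8 mm wide. To be left alone.
- mould: Small steel base mould, 30 by 39 by 12 mm, on the bench beyond the tray. To be left alone.
- marker: Blue and white marker pen, 128 mm long, lying on the bench. To be left alone.

How it is judged (in metres and radians):
On the way, in this order (a step that is already met when the one before it is completed fails the run):
1. the crank handle stands upright and is pushed home, so that it is latched (value of joint crank_fold above 1.5 rad and value of joint crank_latch above 0.0105 m), for 0.1 s.
2. the wheel is wound one turn to its stop and the block stands at the change position (value of joint carriage above 0.1085 m and value of joint crank_latch above 0.009 m), for 0.1 s.
3. the handle is folded in again with the carriage at the change position, which locks the wheel, the block still in its nest (value of joint crank_fold below 0.12 rad and value of joint carriage above 0.107 m and distance between block and nest below 0.018 m), for 0.2 s.
At the end, for the whole second after the job is handed in: The block lies at rest, released, flat on the tray's floor inside its walls, wax side up (within 0.12 rad), touching neither of the other blocks; the carriage is at its change position (more than 107 mm of its 110) with the crank handle folded in (under 0.12 rad) (value of joint crank_fold below 0.12 rad and value of joint carriage above 0.107 m and x of block in the frame of tray between -0.052 and 0.052 m and y of block in the frame of tray between -0.1 and 0.1 m and z of block in the frame of tray between 0.012 and 0.019 m and angle between block's own z axis and vertical above 3.02 rad and linear speed of block below 0.02 m/s and contact force between block and tray_block_a below 0.05 N and contact force between block and tray_block_b below 0.05 N and contact force between block and the fingers below 0.05 N).
It fails at once if the block is lifted from its nest while the crank handle is not folded in (distance between block and nest above 0.025 m and value of joint crank_fold above 0.2 rad).
It fails at once if the block is dropped (it falls free faster than 0.4 m/s) (linear speed of block above 0.4 m/s and contact force between block and the fingers below 0.05 N and value of joint carriage above 0.1 m).
It fails at once if one of the two blocks in the tray is moved by more than 15 mm (distance of any of tray_block_a, tray_block_b from where it was at the start of the episode above 0.015 m).
It fails at once if the forceps, the near base mould or the marker pen is moved by more than 15 mm (distance of any of forceps, mould, marker from where it was at the start of the episode above 0.015 m).
It also fails if it takes over 72 s, if anything falls off the work surface, if the arm or the gripper's body presses on something with over 40 N, if the wrist force passes 120 N, or if a joint passes its speed limit or range.

## Working session

There is one attempt and no reset: what is moved stays moved. The work goes in short steps, Python scripts to look and compute and a tool call to move; the robot and the scene stay as the last step left them, time stands still between calls to the robot, and variables do not carry over. Pictures are saved under pics/ and viewed, at most 10 in all, crops included, and the job is handed in when it is done.

Besides the shell and the picture viewer there is one more tool, called after "Request:" as name(argument=value, ...) on one line, values as JSON. send_rows: Moves the arm, as the interface text tells. Shifts and turns lie within -1 to 1; 1 stands for 500 mm of shift or 30 degrees of turn. Its arguments: {"type":"object","properties":{"motion":{"type":"array"},"grip_force":{"type":"number"}},"required":["motion"]}

```bash
mkdir -p pics; cat > h.py <<'E'
import numpy as np, cv2
from scipy.spatial.transform import Rotation as R
from workcell import env
def grab(n,save=None):
    s=env.state(); f=env.grab_frame(n)
    if save: cv2.imwrite('pics/'+save,f['frame'][:,:,::-1])
    if 'rvec' in f:
        Rc=cv2.Rodrigues(np.array(f['rvec'],float))[0]; t=np.array(f['tvec'],float).ravel()
    else:
        T=np.array(f['T_tool_cam']); W=np.eye(4); W[:3,:3]=R.from_euler('xyz',s['ee_rot'],degrees=True).as_matrix(); W[:3,3]=s['ee_pos']
        C=np.linalg.inv(W@T); Rc=C[:3,:3]; t=C[:3,3]
    return dict(im=f['frame'],f=240/np.tan(np.radians(f['vertical_fov'])/2),cx=f['cx'],cy=f['cy'],k1=f['k1'],R=Rc,t=t)
def proj(c,P):
    q=np.atleast_2d(P)@c['R'].T+c['t']; s=q[:,:2]/q[:,2:]; r2=(s**2).sum(1,keepdims=True)
    return s*(1+c['k1']*r2)*c['f']+[c['cx'],c['cy']]
def ray(c,uv,z):
    d=(np.atleast_2d(uv).astype(float)-[c['cx'],c['cy']])/c['f']; s=d.copy()
    for _ in range(20): s=d/(1+c['k1']*(s**2).sum(1,keepdims=True))
    w=np.c_[s,np.ones(len(s))]@c['R']; o=-c['R'].T@c['t']
    return o+w*((z-o[2])/w[:,2:])
E
python3 - <<'E'
from h import *
import pickle
for n in ['top','scene']:
    c=grab(n,n+'0.png'); pickle.dump(c,open(n+'0.pkl','wb')); print(n,c['f'],c['k1'],-c['R'].T@c['t'])
print(env.state(), env.grasp_offset)
E
```

```text
top 524.3472322093761 0.024300875442143842 [ 451.7242244   -81.12225139 1265.29064336]
scene 611.9864760191876 -0.08811917529151925 [-149.53462045 1302.86973433  861.34262973]
{'time_s': 0.1, 'qpos': array([-6.61764586e+01,  1.83478656e+01,  8.96990858e+01, -5.77434795e-04,
        7.20428145e+01, -1.14588967e+00]), 'qvel': array([-0.05832998, -0.06210933, -0.11359846, -0.02059919,  0.03642901,
       -0.00948492]), 'effort': array([-1.49016760e-04, -4.13332665e+01, -2.32509989e+01,  7.27995462e-02,
        4.20993275e-02, -6.06923118e-05]), 'ee_pos': array([ 242.54654635, -520.8523164 ,  213.20770956]), 'ee_rot': array([-1.79910241e+02, -1.24624067e-03,  2.49696086e+01]), 'force': array([-0.4659656 , -0.58641186, -0.63384299]), 'torque': array([-0.04702164,  0.03088916,  0.02780114]), 'gripper_force': 0.0, 'gripper_width': 91.27801067237549} 18.8
```

View pics/top0.png

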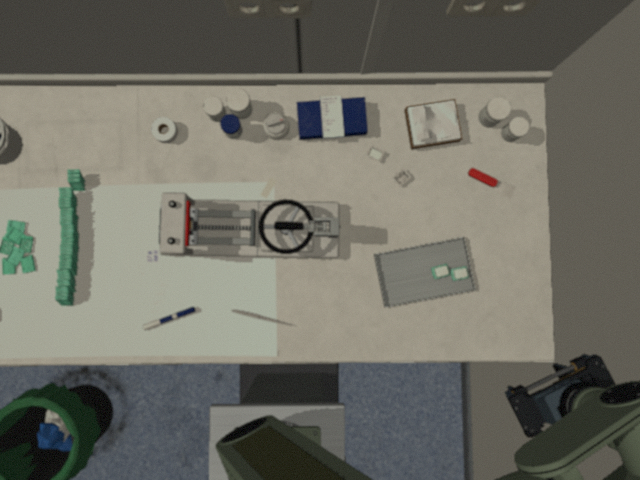

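View pics/scene0.png

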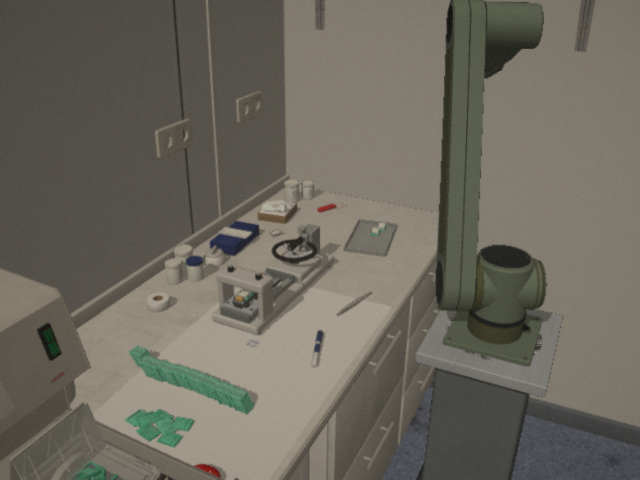

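Top view: the wheel is at about (286,226) and the knife bridge at (174,223), so microtome +y points to image left. The tray is at about (427,272), with its two blocks at (442,271) and (459,273). The pen and forceps lie on the robot's side.

```bash
python3 - <<'E'
from h import *
import pickle
c=pickle.load(open('top0.pkl','rb')); im=c['im']
g=im.max(2).astype(int)
m=np.zeros_like(g,np.uint8); m[185:270,245:330]=(g[185:270,245:330]<45)
n,l,s,ce=cv2.connectedComponentsWithStats(m)
for i in range(1,n):
    if s[i,4]>30:
        print(i,s[i],ce[i])
        cn=max(cv2.findContours((l==i).astype(np.uint8),cv2.RETR_EXTERNAL,cv2.CHAIN_APPROX_NONE)[0],key=len)
        e=cv2.fitEllipse(cn) if len(cn)>5 else None; print(e, ray(c,e[0],90), ray(c,e[0],102))
print('bridge',ray(c,[[161,193],[189,193],[160,253],[189,254]],129))
print('base end far -y', ray(c,[[340,205],[339,257]],20))
tc=[[376,256],[467,238],[477,288],[387,306]]; q=ray(c,tc,14);print('tray',q,q.mean(0))
print(np.linalg.norm(np.diff(q,axis=0),axis=1))
print('blocks',ray(c,[[442,271],[459,273]],15))
a=cv2.resize(im[180:270,150:350],None,fx=4,fy=4,interpolation=cv2.INTER_CUBIC)
b=cv2.resize(im[230:312,366:486],None,fx=4,fy=4,interpolation=cv2.INTER_CUBIC)
o=np.zeros((360+328//2*0,800,3),np.uint8); o[:360]=a
b=cv2.resize(b,None,fx=.6,fy=.6)
o=np.vstack([a,np.zeros((200,800,3),np.uint8)]); o[362:362+min(196,b.shape[0]),:b.shape[1]]=b[:196]
cv2.imwrite('pics/crop0.png',o[:,:,::-1])
E
```

```text
1 [259 200  53  53 440] [283.38181818 226.28181818]
((285.7992858886719, 226.3746337890625), (49.94579315185547, 50.89311981201172), 88.62018585205078) [[565.42542162 -26.53205963  90.        ]] [[564.26450507 -27.08943861 102.        ]]
2 [275 222  28   8 182] [288.15934066 225.45604396]
((287.4315185546875, 225.43934631347656), (6.69734001159668, 32.629737854003906), 91.47554016113281) [[567.51512692 -30.21282326  90.        ]] [[566.33287397 -30.73262076 102.        ]]
bridge [[636.43936378 243.26933132 129.        ]
 [636.11278566 182.44195974 129.        ]
 [505.55221455 243.88810735 129.        ]
 [502.94770691 181.3374741  129.        ]]
base end far -y [[ 622.65643297 -153.0621443    20.        ]
 [ 498.29638264 -149.39282773   20.        ]]
tray [[ 500.32355042 -238.04884092   14.        ]
 [ 541.93341929 -455.8526962    14.        ]
 [ 422.82923842 -476.26054043   14.        ]
 [ 381.58244132 -262.27673556   14.        ]] [ 461.66716236 -358.10970328   14.        ]
[221.74287038 120.83991893 217.92284648]
blocks [[ 463.58329153 -394.18895623   15.        ]
 [ 458.59362134 -434.36464989   15.        ]]
```

View pics/crop0.png

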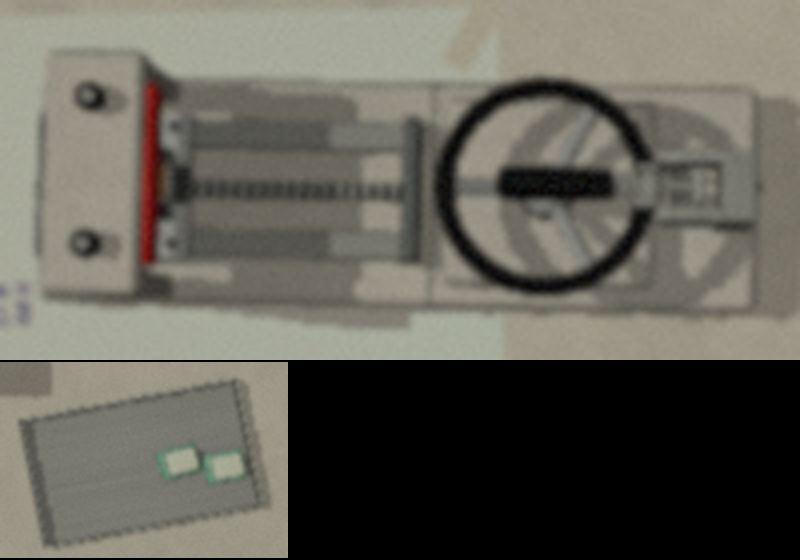

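The crop shows the handle folded towards +y over the wheel. The gate is at about (326,227) in the full image. The tray's yaw is about 11°, and its +y half is empty. Next I move above the wheel and look from the wrist.

Request:
send_rows(motion=[{"tx": 0.083, "ty": -0.051, "tz": -0.02, "gripper": -1}, {"tx": 0.083, "ty": -0.051, "tz": -0.02}, {"tx": 0.083, "ty": -0.051, "tz": -0.02}, {"tx": 0.083, "ty": -0.051, "tz": -0.02}, {"tx": 0.083, "ty": -0.051, "tz": -0.02}, {"tx": 0.083, "ty": -0.051, "tz": -0.02}, {"tx": 0.083, "ty": -0.051, "tz": -0.02}, {"tx": 0.083, "ty": -0.051, "tz": -0.02}, {"tx": 0.083, "ty": -0.051, "tz": -0.02}, {"tx": 0.083, "ty": -0.051, "tz": -0.02}, {"tx": 0.083, "ty": -0.051}, {"tx": 0.083, "ty": -0.051}])

```text
invalid input at $.motion[0]: expected keys tx, ty, tz, rx, ry, rz, gripper
```

Request:
send_rows(motion=[{"rz": -0.31}, {"rz": -0.31}, {"rz": -0.31}, {"rz": -0.31}, {"rz": -0.31}, {"rz": -0.31}, {"rz": -0.31}, {"rz": 0}])

```text
invalid input at $.motion[0]: expected keys tx, ty, tz, rx, ry, rz, gripper
```

```bash
python3 - <<'E'
from h import *
import pickle
s=env.state(); print(s['ee_pos'],s['ee_rot'],s['qpos'],s['time_s'])
c=grab('wrist','w1.png'); pickle.dump(c,open('w1.pkl','wb'))
print(-c['R'].T@c['t'],c['R'][2],c['f'],c['k1'])
print(proj(c,[[566,-28,90],[566,-90,102],[570,210,129]]))
E
```

```text
[ 242.54654635 -520.8523164   213.20770956] [-1.79910241e+02 -1.24624067e-03  2.49696086e+01] [-6.61764586e+01  1.83478656e+01  8.96990858e+01 -5.77434795e-04
  7.20428145e+01 -1.14588967e+00] 0.1
[ 307.52762527 -490.56750053  383.79165973] [-0.2314677  -0.10498454 -0.96716129] 332.5668465442447 0.009196103307974305
[[ -327.09555161  -778.097085  ]
 [ -219.71082311  -736.62274116]
 [-1933.25287089 -2251.30430873]]
```

View pics/w1.png

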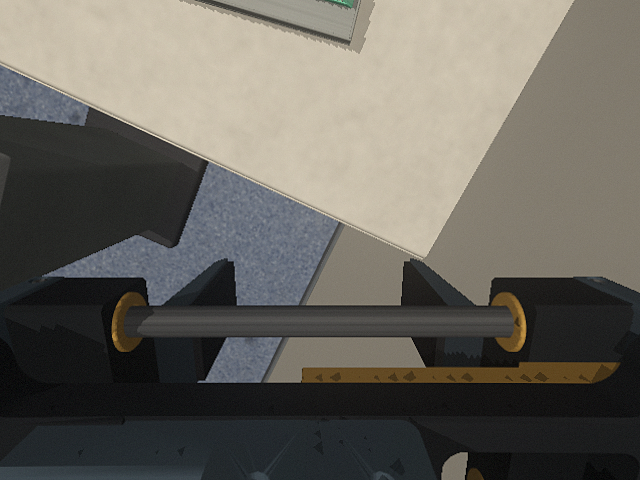

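The moves were refused because every key is required. The wrist picture shows the camera looking ahead of tool +x, with the fingers at about rows 260-380. I'm resending in full form.

Request:
send_rows(motion=[{"tx": 0.078, "ty": -0.0393, "tz": -0.02, "rx": 0, "ry": 0, "rz": 0, "gripper": -1}, {"tx": 0.078, "ty": -0.0393, "tz": -0.02, "rx": 0, "ry": 0, "rz": 0, "gripper": -1}, {"tx": 0.078, "ty": -0.0393, "tz": -0.02, "rx": 0, "ry": 0, "rz": 0, "gripper": -1}, {"tx": 0.078, "ty": -0.0393, "tz": -0.02, "rx": 0, "ry": 0, "rz": 0, "gripper": -1}, {"tx": 0.078, "ty": -0.0393, "tz": -0.02, "rx": 0, "ry": 0, "rz": 0, "gripper": -1}, {"tx": 0.078, "ty": -0.0393, "tz": -0.02, "rx": 0, "ry": 0, "rz": 0, "gripper": -1}, {"tx": 0.078, "ty": -0.0393, "tz": -0.02, "rx": 0, "ry": 0, "rz": 0, "gripper": -1}, {"tx": 0.078, "ty": -0.0393, "tz": -0.02, "rx": 0, "ry": 0, "rz": 0, "gripper": -1}, {"tx": 0.078, "ty": -0.0393, "tz": -0.02, "rx": 0, "ry": 0, "rz": 0, "gripper": -1}, {"tx": 0.078, "ty": -0.0393, "tz": 0, "rx": 0, "ry": 0, "rz": 0, "gripper": -1}, {"tx": 0.078, "ty": -0.0393, "tz": 0, "rx": 0, "ry": 0, "rz": 0, "gripper": -1}, {"tx": 0.078, "ty": -0.0393, "tz": 0, "rx": 0, "ry": 0, "rz": 0, "gripper": -1}])

```text
time_s: 1.65
ee_pos: [568.1, -108.7, 303.7]
ee_rot: [-180.0, 0.0, 25.0]
force: [-0.5, -0.8, -1.1]
gripper_width: 91.6
gripper_force: 0.0
```

Request:
send_rows(motion=[{"tx": 0, "ty": 0, "tz": 0, "rx": 0, "ry": 0, "rz": -0.31, "gripper": -1}, {"tx": 0, "ty": 0, "tz": 0, "rx": 0, "ry": 0, "rz": -0.31, "gripper": -1}, {"tx": 0, "ty": 0, "tz": 0, "rx": 0, "ry": 0, "rz": -0.31, "gripper": -1}, {"tx": 0, "ty": 0, "tz": 0, "rx": 0, "ry": 0, "rz": -0.31, "gripper": -1}, {"tx": 0, "ty": 0, "tz": 0, "rx": 0, "ry": 0, "rz": -0.31, "gripper": -1}, {"tx": 0, "ty": 0, "tz": 0, "rx": 0, "ry": 0, "rz": -0.31, "gripper": -1}, {"tx": 0, "ty": 0, "tz": 0, "rx": 0, "ry": 0, "rz": -0.31, "gripper": -1}, {"tx": 0, "ty": 0, "tz": 0, "rx": 0, "ry": 0, "rz": 0, "gripper": -1}])

```text
time_s: 2.65
ee_pos: [567.3, -109.9, 303.6]
ee_rot: [-180.0, -0.0, 90.0]
force: [0.1, 0.2, 0.7]
gripper_width: 91.4
gripper_force: 0.0
```

```bash
python3 - <<'E'
from h import *
import pickle
s=env.state(); print(s['ee_pos'],s['ee_rot'],s['qpos'],s['time_s'])
c=grab('wrist','w2.png'); pickle.dump(c,open('w2.pkl','wb'))
print(-c['R'].T@c['t'],c['R'][2])
print(proj(c,[[566,-28,90],[566,-88,102],[570,210,129]]))
E
```

```text
[ 567.30019193 -109.9193944   303.64231048] [-1.79965286e+02 -3.75636873e-03  8.99589903e+01] [-1.21039381e+01  1.62827124e+01  7.97740614e+01 -3.60117099e-03
  8.39779587e+01 -1.20625506e+01] 2.65
[567.74228427 -38.23323379 474.2295776 ] [-0.00207269 -0.25301873 -0.96745916]
[[ 317.33115222  145.23505363]
 [ 317.42779904  200.73315938]
 [ 321.26329691 -165.21741415]]
```

View pics/w2.png

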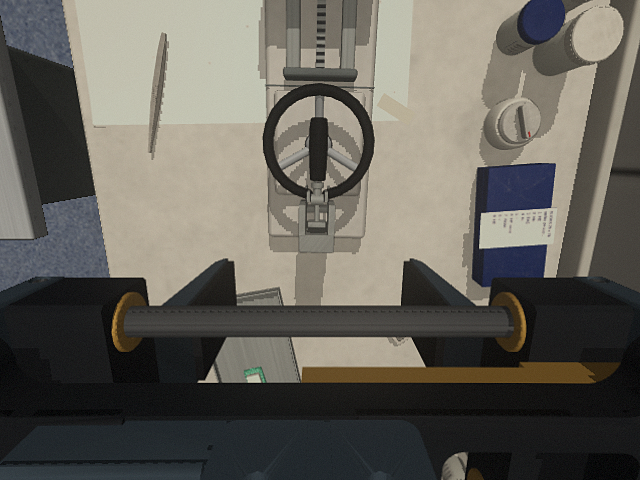

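Wrist view: the wheel centre is at about (319,141), the grip runs from (319,118) to (317,182), and the gate is at about (317,225). Now I fit these.

```bash
python3 - <<'E'
from h import *
import pickle
from scipy.optimize import least_squares
c=pickle.load(open('w2.pkl','rb')); im=c['im']; g=im.max(2).astype(int)
m=np.zeros_like(g,np.uint8); m[75:205,255:382]=g[75:205,255:382]<48
n,l,s,ce=cv2.connectedComponentsWithStats(m)
for i in range(1,n):
    if s[i,4]>60: print(i,s[i],ce[i])
big=max(range(1,n),key=lambda i:s[i,2]*s[i,3])
# rim outer edge: points on rays
ys,xs=np.nonzero(l==big); P=ray(c,np.c_[xs,ys],90)[:,:2]
hull=cv2.convexHull(P.astype(np.float32))[:,0]
r=least_squares(lambda p:np.hypot(hull[:,0]-p[0],hull[:,1]-p[1])-p[2],[566,-28,63],loss='soft_l1').x; print('rim',r)
# grip
hm=np.zeros_like(m); hm[112:190,300:336]=(g[112:190,300:336]<48)
n,l,s,ce=cv2.connectedComponentsWithStats(hm)
for i in range(1,n):
    if s[i,4]>100:
        ys,xs=np.nonzero(l==i); Q=ray(c,np.c_[xs,ys],104)[:,:2]; mu=Q.mean(0); w,v=np.linalg.eigh(np.cov((Q-mu).T)); print('grip',mu,v[:,1],Q.min(0),Q.max(0),len(Q))
# edges of base
print('base rear', ray(c,[[318,252],[373,140],[267,140]],20))
print('gate',ray(c,[[299,205],[335,205],[333,235],[300,235]],114))
print('slide bar',ray(c,[[284,74],[356,74]],80))
E
```

```text
1 [284  75  72   7 180] [319.96666667  78.74444444]
4 [ 263   83  111  116 3102] [318.03707286 135.20083817]
5 [ 309  117   19   64 1070] [317.85514019 148.18971963]
rim [566.74421209 -26.29384831  61.28300773]
grip [566.61073103 -31.652522  ] [0.02517292 0.99968311] [557.07643864 -64.97776912] [ 5.76394981e+02 -2.75240175e-02] 1070
base rear [[ 566.23741523 -172.01197125   20.        ]
 [ 638.37333499  -19.75436512   20.        ]
 [ 499.96167817  -19.47327378   20.        ]]
gate [[ 545.99318367  -91.00988224  114.        ]
 [ 585.16039842  -91.07603949  114.        ]
 [ 583.29548378 -124.62660855  114.        ]
 [ 546.54547248 -124.56990764  114.        ]]
slide bar [[530.14931417  46.10368653  80.        ]
 [607.91610592  45.92262406  80.        ]]
```

Request:
send_rows(motion=[{"tx": 0, "ty": 0, "tz": 0, "rx": 0, "ry": 0, "rz": 0.04, "gripper": 0.0}, {"tx": 0.052, "ty": -0.005, "tz": 0, "rx": 0, "ry": 0, "rz": 0, "gripper": 0.0}, {"tx": 0.052, "ty": 0, "tz": 0, "rx": 0, "ry": 0, "rz": 0, "gripper": 0.0}, {"tx": 0.051, "ty": 0, "tz": 0, "rx": 0, "ry": 0, "rz": 0, "gripper": 0.0}, {"tx": 0, "ty": 0, "tz": 0.08, "rx": 0, "ry": 0, "rz": 0, "gripper": 0.0}, {"tx": 0, "ty": 0, "tz": 0.08, "rx": 0, "ry": 0, "rz": 0, "gripper": 0.0}, {"tx": 0, "ty": 0, "tz": 0.08, "rx": 0, "ry": 0, "rz": 0, "gripper": 0.0}, {"tx": 0, "ty": 0, "tz": 0.08, "rx": 0, "ry": 0, "rz": 0, "gripper": 0.0}, {"tx": 0, "ty": 0, "tz": 0.04, "rx": 0, "ry": 0, "rz": 0, "gripper": 0.0}, {"tx": 0, "ty": 0, "tz": 0.02, "rx": 0, "ry": 0, "rz": 0, "gripper": 0.0}, {"tx": 0, "ty": 0, "tz": 0, "rx": 0, "ry": 0, "rz": 0, "gripper": 0.0}])

```text
time_s: 4.08
ee_pos: [566.5, -32.4, 113.8]
ee_rot: [-180.0, 0.0, 88.8]
force: [0.3, 0.6, -0.4]
gripper_width: 45.5
gripper_force: 0.0
```

```bash
python3 - <<'E'
from h import *
s=env.state(); print(s['ee_pos'],s['ee_rot'],s['gripper_width'],s['force'])
c=grab('wrist','w3.png')
E
```

```text
[566.48251479 -32.42065483 113.80420844] [-1.79973872e+02  2.99513179e-03  8.88223548e+01] 45.49148534850964 [ 0.25124039  0.60644135 -0.43740896]
```

View pics/w3.png

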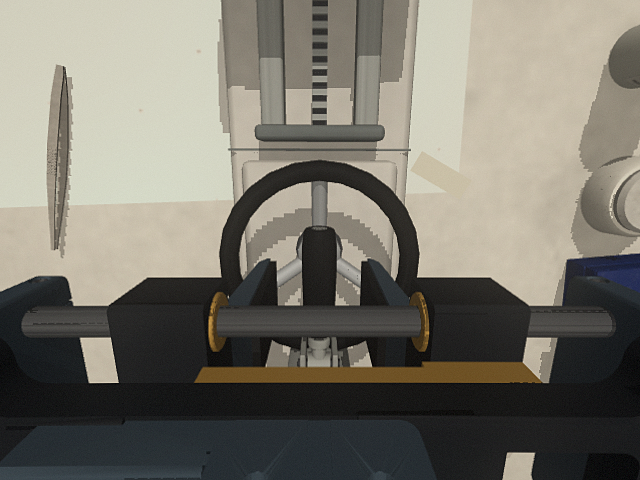

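The fingers straddle the grip: it is at about x=318, between finger tips at 275 and 362. I descend and close.

Request:
send_rows(grip_force=8, motion=[{"tx": 0, "ty": 0, "tz": 0.03, "rx": 0, "ry": 0, "rz": 0, "gripper": 0.0}, {"tx": 0, "ty": 0, "tz": 0.03, "rx": 0, "ry": 0, "rz": 0, "gripper": 0.0}, {"tx": 0, "ty": 0, "tz": 0, "rx": 0, "ry": 0, "rz": 0, "gripper": 1}, {"tx": 0, "ty": 0, "tz": 0, "rx": 0, "ry": 0, "rz": 0, "gripper": 1}, {"tx": 0, "ty": 0, "tz": 0, "rx": 0, "ry": 0, "rz": 0, "gripper": 1}, {"tx": 0, "ty": 0, "tz": 0, "rx": 0, "ry": 0, "rz": 0, "gripper": 1}])

```text
time_s: 4.88
ee_pos: [566.7, -32.5, 84.3]
ee_rot: [180.0, 0.0, 88.9]
force: [0.6, -0.9, 1.0]
gripper_width: 19.8
gripper_force: 8.0
```

Request:
send_rows(motion=[{"tx": -0.0009, "ty": 0, "tz": -0.014, "rx": 0, "ry": 0, "rz": 0, "gripper": 1}, {"tx": -0.0027, "ty": 0, "tz": -0.0137, "rx": 0, "ry": 0, "rz": 0, "gripper": 1}, {"tx": -0.0045, "ty": 0, "tz": -0.0133, "rx": 0, "ry": 0, "rz": 0, "gripper": 1}, {"tx": -0.0062, "ty": 0, "tz": -0.0126, "rx": 0, "ry": 0, "rz": 0, "gripper": 1}, {"tx": -0.0078, "ty": 0, "tz": -0.0116, "rx": 0, "ry": 0, "rz": 0, "gripper": 1}, {"tx": -0.0092, "ty": 0, "tz": -0.0105, "rx": 0, "ry": 0, "rz": 0, "gripper": 1}, {"tx": -0.0105, "ty": 0, "tz": -0.0092, "rx": 0, "ry": 0, "rz": 0, "gripper": 1}, {"tx": -0.0116, "ty": 0, "tz": -0.0078, "rx": 0, "ry": 0, "rz": 0, "gripper": 1}, {"tx": -0.0126, "ty": 0, "tz": -0.0062, "rx": 0, "ry": 0, "rz": 0, "gripper": 1}, {"tx": -0.0133, "ty": 0, "tz": -0.0045, "rx": 0, "ry": 0, "rz": 0, "gripper": 1}, {"tx": -0.0137, "ty": 0, "tz": -0.0027, "rx": 0, "ry": 0, "rz": 0, "gripper": 1}, {"tx": -0.014, "ty": 0, "tz": -0.0009, "rx": 0, "ry": 0, "rz": 0, "gripper": 1}])

```text
time_s: 6.38
ee_pos: [565.4, -86.7, 137.6]
ee_rot: [180.0, 0.0, 88.9]
force: [0.4, 3.2, 2.9]
gripper_width: 19.7
gripper_force: 8.0
```

```bash
python3 - <<'E'
from h import *
s=env.state(); print(s['ee_pos'],s['gripper_width'],s['force'],s['torque'])
c=grab('scene'); im=c['im'][200:340,200:350]
w=grab('wrist')['im']
o=np.hstack([cv2.resize(im,(400,374),interpolation=cv2.INTER_CUBIC),cv2.resize(w,(400,300))[:, :] if 0 else np.vstack([cv2.resize(w,(400,300)),np.zeros((74,400,3),np.uint8)])])
cv2.imwrite('pics/s4.png',o[:,:,::-1])
E
```

```text
[565.44225636 -86.68333709 137.60089   ] 19.72801195990843 [0.43698741 3.24850974 2.94183085] [ 0.49737157 -0.10144889 -0.08360648]
```

View pics/s4.png

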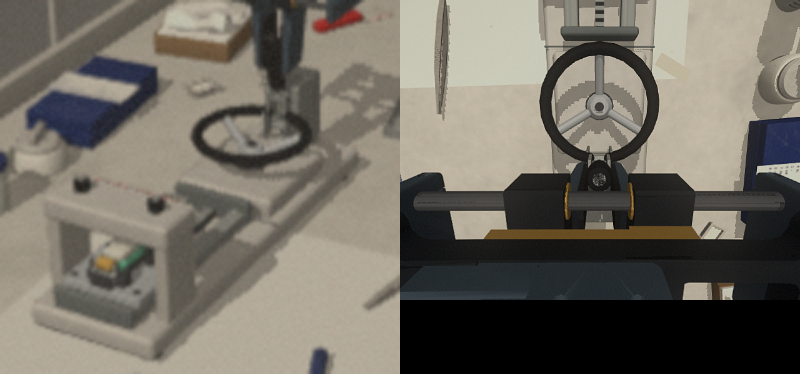

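Handle upright between the fingers, in the stop. Now I grip harder and push down.

Request:
send_rows(grip_force=35, motion=[{"tx": 0, "ty": 0, "tz": 0, "rx": 0, "ry": 0, "rz": 0, "gripper": 1}, {"tx": 0, "ty": 0, "tz": 0, "rx": 0, "ry": 0, "rz": 0, "gripper": 1}, {"tx": 0, "ty": 0, "tz": 0.008, "rx": 0, "ry": 0, "rz": 0, "gripper": 1}, {"tx": 0, "ty": 0, "tz": 0.008, "rx": 0, "ry": 0, "rz": 0, "gripper": 1}, {"tx": 0, "ty": 0, "tz": 0.008, "rx": 0, "ry": 0, "rz": 0, "gripper": 1}, {"tx": 0, "ty": 0, "tz": 0.006, "rx": 0, "ry": 0, "rz": 0, "gripper": 1}, {"tx": 0, "ty": 0, "tz": 0, "rx": 0, "ry": 0, "rz": 0, "gripper": 1}, {"tx": 0, "ty": 0, "tz": 0, "rx": 0, "ry": 0, "rz": 0, "gripper": 1}])

```text
time_s: 7.48
ee_pos: [568.3, -85.8, 132.4]
ee_rot: [179.3, 0.0, 88.9]
force: [-11.0, 3.0, 50.5]
gripper_width: 18.8
gripper_force: 35.0
```

Request:
send_rows(grip_force=8, motion=[{"tx": 0, "ty": 0, "tz": -0.02, "rx": 0, "ry": 0, "rz": 0, "gripper": 1}, {"tx": 0, "ty": 0, "tz": 0, "rx": 0, "ry": 0, "rz": 0, "gripper": 1}, {"tx": 0, "ty": 0, "tz": 0, "rx": 0, "ry": 0, "rz": 0, "gripper": 1}])

```text
time_s: 7.85
ee_pos: [565.5, -85.7, 131.9]
ee_rot: [-180.0, -0.0, 88.9]
force: [-0.5, 0.6, 4.9]
gripper_width: 20.0
gripper_force: 8.0
```

```bash
python3 - <<'E'
from h import *
s=env.state(); print(s['ee_pos'],s['gripper_width'],s['force'],s['torque'])
c=grab('scene'); im=c['im'][200:290,240:340]
d=grab('wrist');w=d['im'][100:350,180:460]
A=np.array([566.5,-26,0]);u=np.array([.021,.9998,0])
for k in (0,1): print(proj([c,d][k],[A-60*u+[0,0,z] for z in (102,155.5,174,188)]))
o=np.hstack([cv2.resize(im,(400,360),interpolation=cv2.INTER_CUBIC),cv2.resize(w,(400,360))])
cv2.imwrite('pics/s5.png',o[:,:,::-1])
E
```

```text
[565.46808814 -85.727445   131.90427133] 20.046627393724304 [-0.50767953  0.56820059  4.91427091] [ 0.17002204 -0.16768998 -0.01492271]
[[304.499771   236.39357944]
 [304.45598007 219.20572383]
 [304.44113339 213.15559117]
 [304.43000643 208.54021435]]
[[318.04594921 271.47188352]
 [317.75923097 309.0962326 ]
 [317.61149448 328.48184789]
 [317.47232314 346.74296109]]
```

View pics/s5.png

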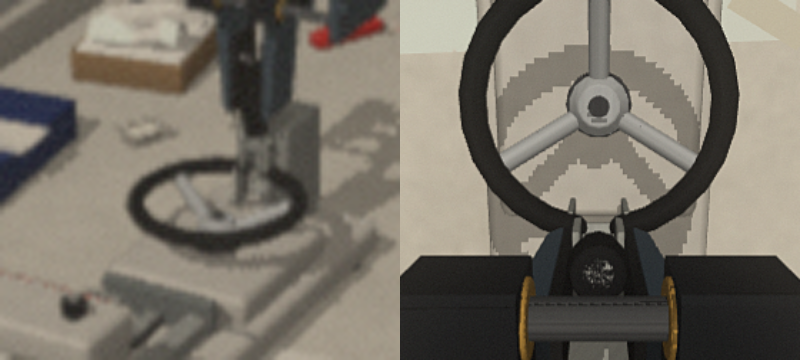

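```bash
python3 - <<'E'
from h import *
d=grab('wrist'); A=np.array([566.5,-26,0]);u=np.array([.021,.9998,0]);z=np.array([0,0,1.]);x=np.array([1,-.021,0])
for deg in (40,50,60,70,75,80,85,90):
    f=np.radians(deg);a=np.cos(f)*u+np.sin(f)*z; e=A-60*u+102*z
    print(deg,[proj(d,e+a*r).round(0).tolist() for r in (21,86)], (proj(d,e+a*86+10*x)-proj(d,e+a*86-10*x))[0,0].round(0), 'at z=151 y off',(49/np.tan(f)).round(0))
w=d['im'][225:345,250:390]
cv2.imwrite('pics/w6.png',cv2.resize(w,(700,600),interpolation=cv2.INTER_CUBIC)[:,:,::-1])
E
```

```text
40 [[[318.0, 253.0]], [[318.0, 169.0]]] 47.0 at z=151 y off 58.0
50 [[[318.0, 259.0]], [[318.0, 197.0]]] 49.0 at z=151 y off 41.0
60 [[[318.0, 265.0]], [[317.0, 232.0]]] 51.0 at z=151 y off 28.0
70 [[[318.0, 271.0]], [[317.0, 270.0]]] 53.0 at z=151 y off 18.0
75 [[[318.0, 274.0]], [[317.0, 290.0]]] 53.0 at z=151 y off 13.0
80 [[[318.0, 278.0]], [[317.0, 310.0]]] 53.0 at z=151 y off 9.0
85 [[[318.0, 281.0]], [[317.0, 329.0]]] 52.0 at z=151 y off 4.0
90 [[[318.0, 284.0]], [[317.0, 347.0]]] 52.0 at z=151 y off 0.0
```

View pics/w6.png

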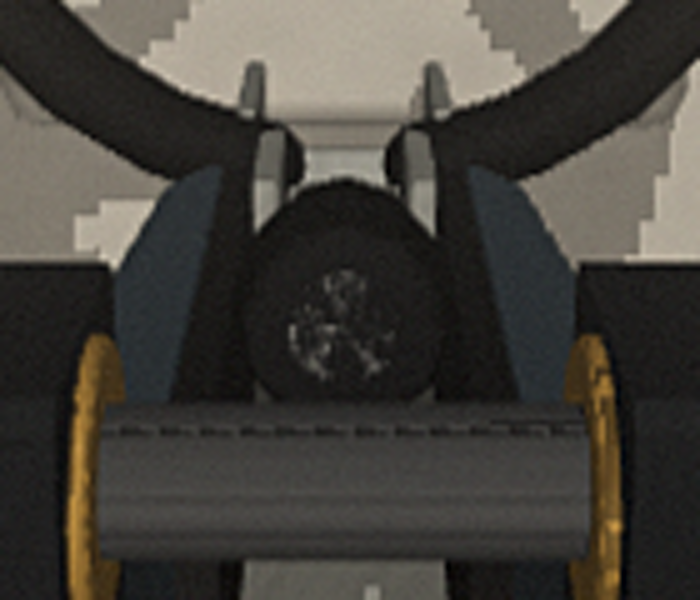

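The end cap shows at (319,287), where an upright handle would put it at about v=347. So the handle lags by about 15° and slipped in the pads. I drag it further in -y to the stop, then re-centre the grip.

Request:
send_rows(grip_force=15, motion=[{"tx": 0, "ty": 0, "tz": -0.004, "rx": 0, "ry": 0, "rz": 0, "gripper": 1}, {"tx": -0.008, "ty": 0, "tz": -0.002, "rx": 0, "ry": 0, "rz": 0, "gripper": 1}, {"tx": -0.008, "ty": 0, "tz": 0, "rx": 0, "ry": 0, "rz": 0, "gripper": 1}, {"tx": -0.008, "ty": 0, "tz": 0, "rx": 0, "ry": 0, "rz": 0, "gripper": 1}, {"tx": -0.006, "ty": 0, "tz": 0, "rx": 0, "ry": 0, "rz": 0, "gripper": 1}, {"tx": 0, "ty": 0, "tz": 0, "rx": 0, "ry": 0, "rz": 0, "gripper": 1}])

```text
time_s: 8.75
ee_pos: [564.9, -100.5, 135.1]
ee_rot: [-180.0, -0.1, 88.8]
force: [2.8, 5.0, -7.4]
gripper_width: 19.4
gripper_force: 15.0
```

```bash
python3 - <<'E'
from h import *
s=env.state(); print(s['ee_pos'],s['gripper_width'],s['force'],s['torque'])
d=grab('wrist'); A=np.array([566.5,-26,0]);u=np.array([.021,.9998,0]);z=np.array([0,0,1.])
for deg in (70,75,80,85,90):
    f=np.radians(deg);a=np.cos(f)*u+np.sin(f)*z; e=A-60*u+102*z
    print(deg,proj(d,e+a*86).round(0).tolist())
w=d['im'][180:350,220:420]
cv2.imwrite('pics/w7.png',cv2.resize(w,(600,510),interpolation=cv2.INTER_CUBIC)[:,:,::-1])
E
```

```text
[ 564.85725409 -100.54376148  135.14426903] 19.358204595610022 [ 2.75017068  5.00239197 -7.441225  ] [ 0.64921696 -0.51942396 -0.05141306]
70 [[318.0, 230.0]]
75 [[318.0, 250.0]]
80 [[318.0, 270.0]]
85 [[318.0, 289.0]]
90 [[318.0, 308.0]]
```

View pics/w7.png

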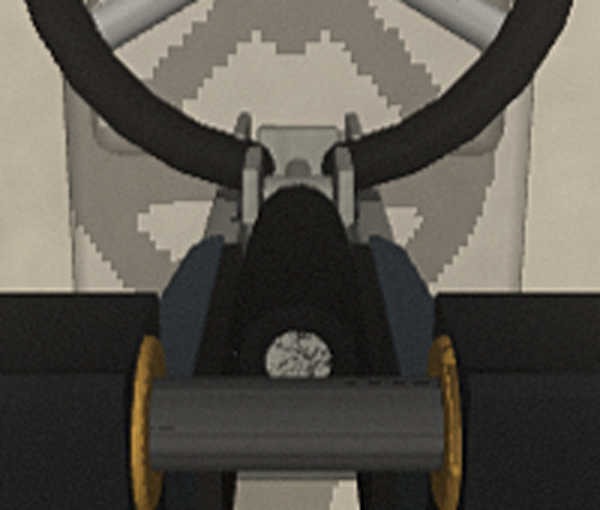

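Cap now at about (319,299), i.e. about 88°, near the stop (upright would show at v≈308). I have used all my picture views, so checks are numeric from here. I pull a little more, open, re-centre on the handle and regrip.

Request:
send_rows(motion=[{"tx": -0.008, "ty": 0, "tz": 0, "rx": 0, "ry": 0, "rz": 0, "gripper": 1}, {"tx": 0, "ty": 0, "tz": 0, "rx": 0, "ry": 0, "rz": 0, "gripper": 1}, {"tx": 0, "ty": 0, "tz": 0, "rx": 0, "ry": 0, "rz": 0, "gripper": 0.1}, {"tx": 0, "ty": 0, "tz": 0, "rx": 0, "ry": 0, "rz": 0, "gripper": 0.1}, {"tx": 0, "ty": 0, "tz": 0, "rx": 0, "ry": 0, "rz": 0, "gripper": 0.1}, {"tx": 0, "ty": 0, "tz": 0, "rx": 0, "ry": 0, "rz": 0, "gripper": 0.1}])

```text
time_s: 9.55
ee_pos: [565.0, -105.3, 135.7]
ee_rot: [180.0, 0.0, 88.9]
force: [-0.3, -0.3, -0.4]
gripper_width: 40.9
gripper_force: 0.0
```

```bash
cat >> h.py <<'E'
A=np.array([566.5,-26,0]);u=np.array([.021,.9998,0]);Z=np.array([0,0,1.])
def cap():
    s=env.state(); d=grab('wrist'); g=d['im'][180:350,220:420].astype(int)
    ee=s['ee_pos']; print('ee',ee.round(1),'w',round(s['gripper_width'],1),'F',s['force'].round(1))
    for deg in (60,75,85,90,95):
        f=np.radians(deg);a=np.cos(f)*u+np.sin(f)*Z; print(deg,proj(d,A-60*u+102*Z+a*86).round(0).tolist(),proj(d,A-60*u+102*Z+a*72).round(0).tolist())
    # coarse ascii brightness map
    m=g.mean(2); m=cv2.resize(m[:, 40:160].astype(np.float32),(60,56),interpolation=cv2.INTER_AREA)
    for i,r in enumerate(m): print(180+round(i*170/56),''.join(' .:-=+*#%@'[min(9,int(v/22))] for v in r))
E
python3 -c "
from h import *
cap()"
```

```text
ee [ 565.  -105.3  135.7] w 40.9 F [-0.3 -0.3 -0.4]
60 [[318.0, 180.0]] [[318.0, 195.0]]
75 [[318.0, 238.0]] [[318.0, 238.0]]
85 [[318.0, 277.0]] [[318.0, 268.0]]
90 [[318.0, 296.0]] [[318.0, 282.0]]
95 [[318.0, 313.0]] [[318.0, 296.0]]
180 **+==+#####*+*+++++++++++++++++++++++++++++*%########+==++**
183 ==+*#%####**++++++++++#++++++++++#*+++++++++++%########*===+
186 *#########+++++++++***%***++++*######+++++++++*###########+=
189 %######*+++++++++++%##%%%#****#######*+++++++++*###########%
192 *%####*+++++++++++####%#%%############++++++++++*##########-
195 .=###**++++++++########################*+++++++++++%####%+..
198 ..:*#+++++++++#%##########################++++++++++%#%#-...
201 ....-+++++++**#############################++++++++++%+.....
204 ......-+++++###############################*++++++++-:......
207 ........:=%%################################**+++=-.........
210 ..........:=#%#####*=*###############*=*######*-:...........
213 .............-=*##%==+%##############===###*+-:.............
216 :................:-=-+#+++++*****+++*--==::................-
219 +=:...........
[... 2076 characters left out ...]
--------------------------------------------------
320 ------------------------------------------------------------
323 --------------------------::-:::-::::::---------------------
326 ------------------------------------------------------------
329 -------:----------------------------------------------------
332 ::::::::::::::::::::::::::::::::::::::::::::::::::::::::::::
335 :.......:-----------------------------------------:......:::
338 ...     +%%%%%*+++++++++**++++++***%%%%%%%%%%%%#%%=     ....
341 ...    .#%%##%+++++++++++*+++++++++%%##%#########%*   ......
344 ...    :%%####+++++++++++++++++++++%###%##########%.   .....
347 ...    +%%####+++++++++++++*+++++*+%##%###########%= .......
```

Request:
send_rows(grip_force=35, motion=[{"tx": 0.014, "ty": 0, "tz": 0, "rx": 0, "ry": 0, "rz": 0, "gripper": 0.1}, {"tx": 0.013, "ty": 0, "tz": 0, "rx": 0, "ry": 0, "rz": 0, "gripper": 0.1}, {"tx": 0.012, "ty": 0, "tz": 0, "rx": 0, "ry": 0, "rz": 0, "gripper": 0.1}, {"tx": 0, "ty": 0, "tz": 0, "rx": 0, "ry": 0, "rz": 0, "gripper": 1}, {"tx": 0, "ty": 0, "tz": 0, "rx": 0, "ry": 0, "rz": 0, "gripper": 1}, {"tx": 0, "ty": 0, "tz": 0, "rx": 0, "ry": 0, "rz": 0, "gripper": 1}, {"tx": 0, "ty": 0, "tz": 0.008, "rx": 0, "ry": 0, "rz": 0, "gripper": 1}, {"tx": 0, "ty": 0, "tz": 0.008, "rx": 0, "ry": 0, "rz": 0, "gripper": 1}, {"tx": 0, "ty": 0, "tz": 0, "rx": 0, "ry": 0, "rz": 0, "gripper": 1}])

```text
time_s: 10.72
ee_pos: [567.1, -85.7, 129.3]
ee_rot: [179.7, 0.0, 88.9]
force: [-0.5, 0.3, 10.7]
gripper_width: 19.0
gripper_force: 35.0
```

Request:
send_rows(motion=[{"tx": 0, "ty": 0, "tz": 0.006, "rx": 0, "ry": 0, "rz": 0, "gripper": 1}, {"tx": 0, "ty": 0, "tz": 0.006, "rx": 0, "ry": 0, "rz": 0, "gripper": 1}, {"tx": 0, "ty": 0, "tz": 0.004, "rx": 0, "ry": 0, "rz": 0, "gripper": 1}, {"tx": 0, "ty": 0, "tz": 0, "rx": 0, "ry": 0, "rz": 0, "gripper": 1}])

```text
time_s: 11.22
ee_pos: [572.6, -85.8, 128.5]
ee_rot: [178.8, 0.1, 88.8]
force: [-1.2, 3.6, 38.9]
gripper_width: 18.9
gripper_force: 35.0
```

Request:
send_rows(grip_force=20, motion=[{"tx": 0, "ty": 0, "tz": -0.008, "rx": 0, "ry": 0, "rz": 0, "gripper": 1}, {"tx": 0, "ty": 0, "tz": -0.006, "rx": 0, "ry": 0, "rz": 0, "gripper": 1}, {"tx": 0, "ty": 0, "tz": 0, "rx": 0, "ry": 0, "rz": 0, "gripper": 1}, {"tx": 0, "ty": 0, "tz": 0, "rx": 0, "ry": 0, "rz": 0, "gripper": 1}])

```text
time_s: 11.72
ee_pos: [567.5, -86.0, 128.6]
ee_rot: [179.7, 0.1, 88.9]
force: [-0.2, -0.4, 12.1]
gripper_width: 19.2
gripper_force: 20.0
```

```bash
python3 - <<'E'
from h import *
import pickle
s=env.state(); print(s['ee_pos'].round(1),s['ee_rot'].round(2),s['force'].round(1),s['torque'].round(2))
a=pickle.load(open('scene0.pkl','rb'));c=grab('scene')
# carriage motion: diff under bridge region
d=cv2.absdiff(c['im'],a['im']).max(2)[255:335,210:290]; print((d>40).sum(), np.argwhere(d>40).mean(0) if (d>40).any() else '')
t=grab('top','t8.png')
E
```

```text
[567.5 -86.  128.6] [1.7967e+02 7.0000e-02 8.8860e+01] [-0.2 -0.4 12.1] [-0.09 -0.1   0.02]
0
```

Request:
send_rows(motion=[{"tx": 0.0018, "ty": 0.0208, "tz": -0.002, "rx": 0, "ry": 0, "rz": 0, "gripper": 1}, {"tx": 0.0054, "ty": 0.0202, "tz": 0, "rx": 0, "ry": 0, "rz": 0, "gripper": 1}, {"tx": 0, "ty": 0, "tz": 0, "rx": 0, "ry": 0, "rz": 0, "gripper": 1}])

```text
time_s: 12.2
ee_pos: [588.3, -82.4, 128.7]
ee_rot: [179.7, 0.0, 88.9]
force: [1.5, -0.3, 8.2]
gripper_width: 19.7
gripper_force: 20.0
```

The wheel turns freely, so the handle is latched. I keep winding.

Request:
send_rows(motion=[{"tx": 0.0088, "ty": 0.019, "tz": 0, "rx": 0, "ry": 0, "rz": 0, "gripper": 1}, {"tx": 0.012, "ty": 0.0171, "tz": 0, "rx": 0, "ry": 0, "rz": 0, "gripper": 1}, {"tx": 0.0148, "ty": 0.0148, "tz": 0, "rx": 0, "ry": 0, "rz": 0, "gripper": 1}, {"tx": 0.0171, "ty": 0.012, "tz": 0, "rx": 0, "ry": 0, "rz": 0, "gripper": 1}, {"tx": 0.019, "ty": 0.0088, "tz": 0, "rx": 0, "ry": 0, "rz": 0, "gripper": 1}, {"tx": 0.0202, "ty": 0.0054, "tz": 0, "rx": 0, "ry": 0, "rz": 0, "gripper": 1}, {"tx": 0.0208, "ty": 0.0018, "tz": 0, "rx": 0, "ry": 0, "rz": 0, "gripper": 1}, {"tx": 0, "ty": 0, "tz": 0, "rx": 0, "ry": 0, "rz": 0, "gripper": 1}])

```text
time_s: 13.2
ee_pos: [627.2, -25.9, 128.7]
ee_rot: [179.9, -0.0, 88.9]
force: [-2.2, 1.6, 9.4]
gripper_width: 19.2
gripper_force: 20.0
```

Request:
send_rows(motion=[{"tx": 0.0208, "ty": -0.0018, "tz": 0, "rx": 0, "ry": 0, "rz": 0, "gripper": 1}, {"tx": 0.0202, "ty": -0.0054, "tz": 0, "rx": 0, "ry": 0, "rz": 0, "gripper": 1}, {"tx": 0.019, "ty": -0.0088, "tz": 0, "rx": 0, "ry": 0, "rz": 0, "gripper": 1}, {"tx": 0.0171, "ty": -0.012, "tz": 0, "rx": 0, "ry": 0, "rz": 0, "gripper": 1}, {"tx": 0.0148, "ty": -0.0148, "tz": 0, "rx": 0, "ry": 0, "rz": 0, "gripper": 1}, {"tx": 0.012, "ty": -0.0171, "tz": 0, "rx": 0, "ry": 0, "rz": 0, "gripper": 1}, {"tx": 0.0088, "ty": -0.019, "tz": 0, "rx": 0, "ry": 0, "rz": 0, "gripper": 1}, {"tx": 0.0054, "ty": -0.0202, "tz": 0, "rx": 0, "ry": 0, "rz": 0, "gripper": 1}, {"tx": 0.0018, "ty": -0.0208, "tz": 0, "rx": 0, "ry": 0, "rz": 0, "gripper": 1}, {"tx": 0, "ty": 0, "tz": 0, "rx": 0, "ry": 0, "rz": 0, "gripper": 1}])

```text
time_s: 14.45
ee_pos: [568.0, 33.8, 128.7]
ee_rot: [179.9, 0.1, 88.9]
force: [-0.1, -2.6, 8.3]
gripper_width: 19.3
gripper_force: 20.0
```

Request:
send_rows(motion=[{"tx": -0.0018, "ty": -0.0208, "tz": 0, "rx": 0, "ry": 0, "rz": 0, "gripper": 1}, {"tx": -0.0054, "ty": -0.0202, "tz": 0, "rx": 0, "ry": 0, "rz": 0, "gripper": 1}, {"tx": -0.0088, "ty": -0.019, "tz": 0, "rx": 0, "ry": 0, "rz": 0, "gripper": 1}, {"tx": -0.012, "ty": -0.0171, "tz": 0, "rx": 0, "ry": 0, "rz": 0, "gripper": 1}, {"tx": -0.0148, "ty": -0.0148, "tz": 0, "rx": 0, "ry": 0, "rz": 0, "gripper": 1}, {"tx": -0.0171, "ty": -0.012, "tz": 0, "rx": 0, "ry": 0, "rz": 0, "gripper": 1}, {"tx": -0.019, "ty": -0.0088, "tz": 0, "rx": 0, "ry": 0, "rz": 0, "gripper": 1}, {"tx": -0.0202, "ty": -0.0054, "tz": 0, "rx": 0, "ry": 0, "rz": 0, "gripper": 1}, {"tx": -0.0208, "ty": -0.0018, "tz": 0, "rx": 0, "ry": 0, "rz": 0, "gripper": 1}, {"tx": 0, "ty": 0, "tz": 0, "rx": 0, "ry": 0, "rz": 0, "gripper": 1}])

```text
time_s: 15.7
ee_pos: [507.3, -25.3, 128.6]
ee_rot: [179.9, 0.1, 88.8]
force: [-0.8, -1.0, 10.9]
gripper_width: 19.3
gripper_force: 20.0
```

Last quadrant, with a little over-travel into the stop.

Request:
send_rows(motion=[{"tx": -0.0208, "ty": 0.0018, "tz": 0, "rx": 0, "ry": 0, "rz": 0, "gripper": 1}, {"tx": -0.0202, "ty": 0.0054, "tz": 0, "rx": 0, "ry": 0, "rz": 0, "gripper": 1}, {"tx": -0.019, "ty": 0.0088, "tz": 0, "rx": 0, "ry": 0, "rz": 0, "gripper": 1}, {"tx": -0.0171, "ty": 0.012, "tz": 0, "rx": 0, "ry": 0, "rz": 0, "gripper": 1}, {"tx": -0.0148, "ty": 0.0148, "tz": 0, "rx": 0, "ry": 0, "rz": 0, "gripper": 1}, {"tx": -0.012, "ty": 0.0171, "tz": 0, "rx": 0, "ry": 0, "rz": 0, "gripper": 1}, {"tx": -0.0088, "ty": 0.019, "tz": 0, "rx": 0, "ry": 0, "rz": 0, "gripper": 1}, {"tx": -0.0054, "ty": 0.0202, "tz": 0, "rx": 0, "ry": 0, "rz": 0, "gripper": 1}, {"tx": -0.0018, "ty": 0.0208, "tz": 0, "rx": 0, "ry": 0, "rz": 0, "gripper": 1}, {"tx": 0, "ty": 0.006, "tz": 0, "rx": 0, "ry": 0, "rz": 0, "gripper": 1}, {"tx": 0, "ty": 0.004, "tz": 0, "rx": 0, "ry": 0, "rz": 0, "gripper": 1}, {"tx": 0, "ty": 0, "tz": 0, "rx": 0, "ry": 0, "rz": 0, "gripper": 1}])

```text
time_s: 17.2
ee_pos: [566.6, -86.0, 128.5]
ee_rot: [-179.5, 0.1, 88.9]
force: [-10.8, 0.1, 17.1]
gripper_width: 19.4
gripper_force: 20.0
```

```bash
python3 - <<'E'
from h import *
s=env.state(); print(s['ee_pos'].round(2),s['ee_rot'].round(2),s['force'].round(1),s['torque'].round(2))
t=grab('top','t9.png'); w=grab('wrist','w9.png')
for n,c in (('top',t),('wrist',w)):
    h=cv2.cvtColor(c['im'],cv2.COLOR_RGB2HSV)
    m=((h[...,0]>65)&(h[...,0]<90)&(h[...,1]>70)&(h[...,2]>40)).astype(np.uint8)
    N,l,st,ce=cv2.connectedComponentsWithStats(m)
    print(n,[(st[i].tolist(),ce[i].round(1).tolist(),ray(c,ce[i],74)[0].round(1).tolist()) for i in range(1,N) if st[i,4]>12])
    print(proj(c,[A+135*u+[0,0,81]]))
E
```

```text
[566.57 -85.97 128.48] [-1.7954e+02  5.0000e-02  8.8890e+01] [-10.8   0.1  17.1] [-0.17  1.92 -0.02]
top [([56, 170, 28, 135, 2061], [68.3, 239.1], [541.1, 466.5, 74.0]), ([0, 221, 35, 53, 1214], [16.4, 248.3], [521.0, 581.6, 74.0]), ([46, 383, 7, 7, 16], [49.6, 385.6], [215.6, 498.8, 74.0]), ([55, 387, 7, 11, 22], [58.2, 391.3], [203.0, 479.6, 74.0]), ([61, 386, 7, 7, 13], [64.0, 389.2], [207.3, 467.0, 74.0]), ([32, 389, 7, 5, 14], [34.9, 390.2], [206.0, 530.7, 74.0]), ([22, 390, 9, 9, 20], [25.8, 393.6], [199.1, 550.3, 74.0]), ([68, 393, 12, 9, 25], [74.0, 396.4], [191.4, 444.5, 74.0]), ([43, 394, 16, 10, 29], [50.7, 398.6], [187.5, 495.5, 74.0]), ([70, 399, 12, 9, 25], [74.3, 403.0], [177.1, 443.5, 74.0]), ([0, 401, 15, 20, 49], [4.7, 410.8], [162.6, 594.7, 74.0]), ([57, 408, 11, 12, 36], [62.0, 413.1], [155.6, 469.8, 74.0]), ([67, 413, 11, 5, 18], [72.3, 415.2], [150.8, 447.0, 74.0]), ([67, 421, 14, 17, 43], [73.0, 430.0], [119.0, 444.4, 74.0]), ([53, 441, 22, 39, 156], [65.8, 465.7], [43.1, 457.7, 74.0]), ([87, 449, 6, 8, 17], [89.2, 452.1], [71.2, 407.8, 74.0]), ([74, 453, 7, 8, 15], [77.2, 456.1], [63.0, 433.7, 74.0]), ([80, 460, 7, 10, 25], [83.0, 464.0], [46.0, 420.4, 74.0])]
[[226.16762693 225.42511516]]
wrist []
[[316.75163492 -84.04523206]]
```

At the stop (10.8 N back). I relax the side push, then pull the handle up.

Request:
send_rows(grip_force=35, motion=[{"tx": 0, "ty": -0.005, "tz": 0, "rx": 0, "ry": 0, "rz": 0, "gripper": 1}, {"tx": 0, "ty": 0, "tz": 0, "rx": 0, "ry": 0, "rz": 0, "gripper": 1}, {"tx": 0, "ty": 0, "tz": -0.008, "rx": 0, "ry": 0, "rz": 0, "gripper": 1}, {"tx": 0, "ty": 0, "tz": -0.008, "rx": 0, "ry": 0, "rz": 0, "gripper": 1}, {"tx": 0, "ty": 0, "tz": -0.008, "rx": 0, "ry": 0, "rz": 0, "gripper": 1}, {"tx": 0, "ty": 0, "tz": -0.008, "rx": 0, "ry": 0, "rz": 0, "gripper": 1}, {"tx": 0, "ty": 0, "tz": 0, "rx": 0, "ry": 0, "rz": 0, "gripper": 1}, {"tx": 0, "ty": 0, "tz": 0, "rx": 0, "ry": 0, "rz": 0, "gripper": 1}])

```text
time_s: 18.3
ee_pos: [566.3, -85.5, 142.9]
ee_rot: [-179.8, 0.0, 88.9]
force: [-6.3, -2.6, -4.1]
gripper_width: 19.0
gripper_force: 35.0
```

Request:
send_rows(motion=[{"tx": 0, "ty": 0, "tz": -0.006, "rx": 0, "ry": 0, "rz": 0, "gripper": 1}, {"tx": 0, "ty": 0, "tz": 0, "rx": 0, "ry": 0, "rz": 0, "gripper": 1}, {"tx": 0, "ty": 0, "tz": 0, "rx": 0, "ry": 0, "rz": 0, "gripper": 1}])

```text
time_s: 18.68
ee_pos: [566.0, -85.3, 143.5]
ee_rot: [-179.6, -0.0, 88.9]
force: [-2.8, -3.0, -26.3]
gripper_width: 19.2
gripper_force: 35.0
```

The handle is fully out. Now I fold it with a light grip.

Request:
send_rows(grip_force=4, motion=[{"tx": 0, "ty": 0, "tz": 0.004, "rx": 0, "ry": 0, "rz": 0, "gripper": 1}, {"tx": 0, "ty": 0, "tz": 0, "rx": 0, "ry": 0, "rz": 0, "gripper": 1}, {"tx": 0.0152, "ty": 0, "tz": 0.001, "rx": 0, "ry": 0, "rz": 0, "gripper": 1}, {"tx": 0.0149, "ty": 0, "tz": 0.0029, "rx": 0, "ry": 0, "rz": 0, "gripper": 1}, {"tx": 0.0144, "ty": 0, "tz": 0.0049, "rx": 0, "ry": 0, "rz": 0, "gripper": 1}, {"tx": 0.0137, "ty": 0, "tz": 0.0067, "rx": 0, "ry": 0, "rz": 0, "gripper": 1}, {"tx": 0.0126, "ty": 0, "tz": 0.0085, "rx": 0, "ry": 0, "rz": 0, "gripper": 1}, {"tx": 0.0114, "ty": 0, "tz": 0.01, "rx": 0, "ry": 0, "rz": 0, "gripper": 1}, {"tx": 0, "ty": 0, "tz": 0, "rx": 0, "ry": 0, "rz": 0, "gripper": 1}])

```text
time_s: 19.8
ee_pos: [568.8, -43.9, 127.1]
ee_rot: [-180.0, -0.0, 88.9]
force: [0.5, -0.6, 0.5]
gripper_width: 0.8
gripper_force: 0.0
```

```bash
python3 -c "
from h import *
cap()"
```

```text
ee [568.8 -43.9 127.1] w 0.8 F [ 0.5 -0.6  0.5]
60 [[312.0, 335.0]] [[312.0, 335.0]]
75 [[311.0, 393.0]] [[312.0, 379.0]]
85 [[311.0, 430.0]] [[312.0, 406.0]]
90 [[311.0, 446.0]] [[312.0, 419.0]]
95 [[311.0, 460.0]] [[312.0, 430.0]]
180 :+######################-==+++=+#####################*-.....
183 ########################-==+++=+#######################=....
186 ########################====++=+########################+...
189 ################*+++++++===+++==#########################*:.
192 ###########*****++++++++-==+++=-*****+++###################:
195 ###########=+++=++=+++++-==+++==++++++++****################
198 #####*++++++++++++++++++-==+++==++++++++++++################
201 ###*++++++++++++++++++++-==+++==+++++++++++++++*############
204 ***+++++++++++++++++++++===+++==++++++++++++++++++##########
207 *+++++++++++++++++++++=--==+++=-==++++++++++++++++++*#######
210 ++++++++++++++++++++=:::-==+++=-::-=+++++++++++++++++*######
213 +++++++++++++==++=*=::-+===+++=+=-::=++++++++++++++++*#*####
216 ++++++++++++******=:-=+**********+=-:-++++++++++++++++++**##
219 ++++++++++++#####=
[... 2072 characters left out ...]
............+-.::::::::..-+ ......................
320 ......................+-.::::::::::-+ ......................
323 ......................+-::::::::::.-+ ......................
326 ......................+-:::::::::..-+ ......................
329 ......................+-:::::::::::-+ ......................
332 ......................=-.:::::::...=+ ......................
335 ......................=-...........-= ......................
338 ......................=-......    .-= ......................
341 ......................=-.....     .-- ......................
344 ......................--.....     .-- ......................
347 ......................::.....     .:: ......................
```

The light grip slid off and the handle stayed upright. With the fingers closed I go over to its -y side and push it over.

Request:
send_rows(grip_force=10, motion=[{"tx": 0, "ty": 0, "tz": -0.09, "rx": 0, "ry": 0, "rz": 0, "gripper": 1}, {"tx": 0, "ty": -0.005, "tz": -0.09, "rx": 0, "ry": 0, "rz": 0, "gripper": 1}, {"tx": -0.08, "ty": 0, "tz": 0, "rx": 0, "ry": 0, "rz": 0, "gripper": 1}, {"tx": -0.08, "ty": 0, "tz": 0, "rx": 0, "ry": 0, "rz": 0, "gripper": 1}, {"tx": 0, "ty": 0, "tz": 0.05, "rx": 0, "ry": 0, "rz": 0, "gripper": 1}, {"tx": 0, "ty": 0, "tz": 0.05, "rx": 0, "ry": 0, "rz": 0, "gripper": 1}, {"tx": 0, "ty": 0, "tz": 0, "rx": 0, "ry": 0, "rz": 0, "gripper": 1}])

```text
time_s: 20.72
ee_pos: [563.4, -124.4, 165.7]
ee_rot: [-179.8, -0.0, 88.8]
force: [0.4, 0.1, -0.0]
gripper_width: 0.3
gripper_force: 0.0
```

Request:
send_rows(motion=[{"tx": 0.016, "ty": 0, "tz": 0, "rx": 0, "ry": 0, "rz": 0, "gripper": 1}, {"tx": 0.016, "ty": 0, "tz": 0, "rx": 0, "ry": 0, "rz": 0, "gripper": 1}, {"tx": 0.016, "ty": 0, "tz": 0, "rx": 0, "ry": 0, "rz": 0, "gripper": 1}, {"tx": 0.016, "ty": 0, "tz": 0, "rx": 0, "ry": 0, "rz": 0, "gripper": 1}, {"tx": 0, "ty": 0, "tz": 0, "rx": 0, "ry": 0, "rz": 0, "gripper": 1}])

```text
time_s: 21.35
ee_pos: [565.3, -91.5, 167.6]
ee_rot: [180.0, 0.0, 88.9]
force: [0.1, -0.9, 0.5]
gripper_width: 0.2
gripper_force: 0.0
```

```bash
python3 - <<'E'
from h import *
cap()
E
```

```text
ee [565.3 -91.5 167.6] w 0.2 F [ 0.1 -0.9  0.5]
60 [[318.0, 204.0]] [[318.0, 214.0]]
75 [[318.0, 250.0]] [[318.0, 249.0]]
85 [[318.0, 281.0]] [[318.0, 273.0]]
90 [[318.0, 295.0]] [[318.0, 284.0]]
95 [[318.0, 309.0]] [[318.0, 295.0]]
180 +######*****#***++=--=++=-::---::-=++==-=++*********##=++++=
183 +####****#***+++===++++++++=====+++++++#+===+*******+*=+++==
186 *#*****#***++===*+++++++++++++++++++++++##*=-=++*******+++==
189 ****#***+++==+*#+++++++++++++++++++++++++###*+-==+*******+==
192 **#***++===*#***++++++++++++=+++++++++++++####**=-=++******-
195 =**++===+*##*+++++++++++=++++++++*=+++++++++#####*+==++***+.
198 .=+==+*#####++++++++++*#+++++++++#+++++++++=+*##****+===++..
201 ..:+*#####++++++++++*#####++++*#####+=+++++=+*##****##*+-...
204 ...=#####++++++++++##################++++++=++***######=....
207 ....:+##+++++++++#####################+++++++++=+*###*-.....
210 ......-+++++++++########################*++==+++++*#=.......
213 ........=++++=+*####****#################++====++++:........
216 .........:-+***#####*#*##*+----==*#*******+++=++=:..........
219 :...........-*####
[... 2072 characters left out ...]
............--::::::::::::: ......................
320 ..................... -=::::::::::::: ......................
323 ......................--::::::::::::- ......................
326 ......................=-::::::::::::- ......................
329 ......................--:::::::::::-- ......................
332 ......................--.:::::::::.-- ......................
335 ......................-=.....:.....-= ......................
338 ......................=-.....-    .:- ......................
341 ......................--.... -    .:: ......................
344 ......................--.... -    .:: ......................
347 ..................... ::.... -    .:: ......................
```

Cap at v≈232, about 70°, so it is folding. I follow it down.

Request:
send_rows(motion=[{"tx": 0.018, "ty": 0, "tz": 0.006, "rx": 0, "ry": 0, "rz": 0, "gripper": 1}, {"tx": 0.018, "ty": 0, "tz": 0.008, "rx": 0, "ry": 0, "rz": 0, "gripper": 1}, {"tx": 0.016, "ty": 0, "tz": 0.01, "rx": 0, "ry": 0, "rz": 0, "gripper": 1}, {"tx": 0.016, "ty": 0, "tz": 0.012, "rx": 0, "ry": 0, "rz": 0, "gripper": 1}, {"tx": 0.014, "ty": 0, "tz": 0.014, "rx": 0, "ry": 0, "rz": 0, "gripper": 1}, {"tx": 0.014, "ty": 0, "tz": 0.016, "rx": 0, "ry": 0, "rz": 0, "gripper": 1}, {"tx": 0.01, "ty": 0, "tz": 0.018, "rx": 0, "ry": 0, "rz": 0, "gripper": 1}, {"tx": 0.006, "ty": 0, "tz": 0.018, "rx": 0, "ry": 0, "rz": 0, "gripper": 1}, {"tx": 0, "ty": 0, "tz": 0, "rx": 0, "ry": 0, "rz": 0, "gripper": 1}, {"tx": 0, "ty": 0, "tz": 0, "rx": 0, "ry": 0, "rz": 0, "gripper": 1}])

```text
time_s: 22.65
ee_pos: [566.6, -36.5, 116.6]
ee_rot: [180.0, 0.0, 88.9]
force: [-0.5, 0.1, 0.5]
gripper_width: 0.1
gripper_force: 0.0
```

Request:
send_rows(motion=[{"tx": 0, "ty": 0, "tz": 0.008, "rx": 0, "ry": 0, "rz": 0, "gripper": 1}, {"tx": 0, "ty": 0, "tz": 0.006, "rx": 0, "ry": 0, "rz": 0, "gripper": 1}, {"tx": 0, "ty": 0, "tz": 0, "rx": 0, "ry": 0, "rz": 0, "gripper": 1}])

```text
time_s: 23.02
ee_pos: [567.7, -36.5, 111.0]
ee_rot: [179.8, 0.0, 88.9]
force: [-0.5, -0.0, 7.1]
gripper_width: 0.5
gripper_force: 3.4
```

Request:
send_rows(motion=[{"tx": 0, "ty": 0, "tz": -0.1, "rx": 0, "ry": 0, "rz": 0, "gripper": 0}, {"tx": 0, "ty": 0, "tz": -0.1, "rx": 0, "ry": 0, "rz": 0, "gripper": 0}, {"tx": 0.02, "ty": 0, "tz": -0.1, "rx": 0, "ry": 0, "rz": 0, "gripper": 0}, {"tx": 0.033, "ty": 0, "tz": -0.08, "rx": 0, "ry": 0, "rz": 0, "gripper": 0}, {"tx": 0, "ty": 0, "tz": 0, "rx": 0, "ry": 0, "rz": 0, "gripper": 0}, {"tx": 0, "ty": 0, "tz": 0, "rx": 0, "ry": 0, "rz": 0, "gripper": 0}])

```text
time_s: 23.78
ee_pos: [566.4, -10.0, 298.4]
ee_rot: [-179.9, 0.0, 88.9]
force: [-0.3, -0.0, -0.4]
gripper_width: 45.7
gripper_force: 0.0
```

```bash
cat >> h.py <<'E'
def greens(c,z,minarea=30):
    h=cv2.cvtColor(c['im'],cv2.COLOR_RGB2HSV)
    m=((h[...,0]>60)&(h[...,0]<92)&(h[...,1]>80)&(h[...,2]>35)).astype(np.uint8)
    N,l,st,ce=cv2.connectedComponentsWithStats(m)
    for i in range(1,N):
        if st[i,4]>minarea:
            ys,xs=np.nonzero(l==i); Q=ray(c,np.c_[xs,ys],z)[:,:2].astype(np.float32)
            print(st[i].tolist(),'rect',cv2.minAreaRect(Q))
def blob(c,m,z,minarea):
    N,l,st,ce=cv2.connectedComponentsWithStats(m.astype(np.uint8))
    for i in range(1,N):
        if st[i,4]>minarea:
            ys,xs=np.nonzero(l==i); Q=ray(c,np.c_[xs,ys],z)[:,:2].astype(np.float32)
            print(st[i].tolist(),ce[i].round(1),'rect',cv2.minAreaRect(Q),'mean',Q.mean(0))
E
python3 - <<'E'
from h import *
import pickle
s=env.state(); print(s['ee_pos'].round(1),s['ee_rot'].round(2),s['time_s'])
c=grab('wrist','w10.png'); pickle.dump(c,open('w10.pkl','wb'))
n=A+135*u; print(proj(c,[n+[0,0,81],n+[0,0,73.5],A+[0,0,90],A-60*u+[0,0,102]]).round(0).tolist())
print('green@73.5');greens(c,73.5)
p=proj(c,[n+[0,0,81]])[0].astype(int); x0,y0=max(p[0]-60,0),max(p[1]-60,0)
sub=c['im'][y0:y0+120,x0:x0+120]; 
b=np.zeros(c['im'].shape[:2],bool); b[y0:y0+120,x0:x0+120]=(sub.min(2)>150); print('white@81'); blob(c,b,81,150)
g=c['im'].max(2); k=np.zeros_like(b); k[120:300,255:385]=g[120:300,255:385]<48; print('black@104'); blob(c,k,104,200)
E
```

```text
[566.4 -10.  298.4] [-1.7991e+02  2.0000e-02  8.8870e+01] 23.775
[[319.0, 110.0], [319.0, 111.0], [319.0, 232.0], [319.0, 284.0]]
green@73.5
[307, 92, 27, 39, 197] rect ((570.0935668945312, 108.34375762939453), (39.535762786865234, 28.609960556030273), 88.77644348144531)
white@81
[259, 49, 10, 120, 499] [261.1 105.4] rect ((508.1427001953125, 108.80072021484375), (121.56204223632812, 10.246968269348145), 86.56857299804688) mean [506.12402 113.55752]
[276, 49, 10, 20, 191] [280.3  58.5] rect ((529.527099609375, 160.09344482421875), (18.215322494506836, 9.52495288848877), 87.2865982055664) mean [529.3364  160.09955]
[301, 49, 15, 20, 269] [307.8  58.1] rect ((558.4205932617188, 159.48861694335938), (17.98541259765625, 14.820201873779297), 88.65032958984375) mean [558.25574 159.95009]
[325, 49, 15, 22, 297] [331.8  59.2] rect ((583.7359619140625, 158.00318908691406), (19.920522689819336, 14.825211524963379), 89.10501098632812) mean [583.42737 158.32983]
[371, 49, 8, 120, 594] [375.8 118.7] rect ((632.2173461914062, 106.24871826171875), (121.11984252929688, 7.962099075317383), 88.7702713
[... 721 characters left out ...]
, 134, 16, 35, 475] [277.6 151.8] rect ((521.7059936523438, 66.39703369140625), (36.90628433227539, 16.347434997558594), 88.52912139892578) mean [521.4582   65.68722]
black@104
[267, 179, 118, 121, 3123] [330.1 238.8] rect ((570.1666259765625, -40.28667449951172), (117.50572204589844, 155.69845581054688), 11.121734619140625) mean [579.14154  -31.798893]
[311, 213, 18, 58, 898] [319.1 240.2] rect ((566.5960693359375, -34.242313385009766), (66.91798400878906, 19.138545989990234), 88.48124694824219) mean [566.31226  -32.242603]
[255, 261, 22, 39, 615] [267.3 283.8] rect ((502.384521484375, -79.1903305053711), (48.06712341308594, 24.933963775634766), 86.97181701660156) mean [504.34564 -83.65251]
```

The handle is folded (grip at (566.5,-33), 67×19 mm), and the block is at the change position, about (570.3,109.2). I go above it and descend.

Request:
send_rows(motion=[{"tx": 0.08, "ty": 0.003, "tz": 0, "rx": 0, "ry": 0, "rz": 0, "gripper": 0}, {"tx": 0.08, "ty": 0, "tz": 0, "rx": 0, "ry": 0, "rz": 0, "gripper": 0}, {"tx": 0.0786, "ty": 0, "tz": 0.03, "rx": 0, "ry": 0, "rz": 0, "gripper": 0}, {"tx": 0, "ty": 0, "tz": 0.09, "rx": 0, "ry": 0, "rz": 0, "gripper": 0}, {"tx": 0, "ty": 0, "tz": 0.09, "rx": 0, "ry": 0, "rz": 0, "gripper": 0}, {"tx": 0, "ty": 0, "tz": 0.09, "rx": 0, "ry": 0, "rz": 0, "gripper": 0}, {"tx": 0, "ty": 0, "tz": 0.07, "rx": 0, "ry": 0, "rz": 0, "gripper": 0}, {"tx": 0, "ty": 0, "tz": 0.04, "rx": 0, "ry": 0, "rz": 0, "gripper": 0}, {"tx": 0, "ty": 0, "tz": 0, "rx": 0, "ry": 0, "rz": 0, "gripper": 0}, {"tx": 0, "ty": 0, "tz": 0, "rx": 0, "ry": 0, "rz": 0, "gripper": 0}])

```text
time_s: 25.08
ee_pos: [571.0, 109.2, 94.6]
ee_rot: [180.0, 0.0, 88.9]
force: [-0.1, -1.2, 0.3]
gripper_width: 45.1
gripper_force: 0.0
```

```bash
python3 - <<'E'
from h import *
s=env.state(); print(s['ee_pos'].round(2),s['ee_rot'].round(2),s['force'].round(1),s['gripper_width'])
c=grab('wrist','w11.png')
p=s['ee_pos']; print(proj(c,[p+[0,0,0],p+[-14,0,-18],p+[14,0,-18],[570.3,109.4,81]]).round(0).tolist())
print('green');greens(c,73.5)
b=c['im'].min(2)>140; b[:,:250]=0;b[:,390:]=0; b[:230]=0; print('white'); blob(c,b,81,100)
E
```

```text
[571.   109.21  94.57] [179.99   0.    88.85] [-0.1 -1.2  0.3] 45.051404645308835
[[318.0, 289.0], [295.0, 278.0], [342.0, 277.0], [317.0, 280.0]]
green
[294, 242, 47, 64, 733] rect ((570.159912109375, 110.0915298461914), (40.87527084350586, 28.19182586669922), 87.91532135009766)
white
[297, 257, 41, 45, 1583] [317.1 278.9] rect ((570.1466064453125, 109.84938049316406), (27.624038696289062, 23.812747955322266), 88.7960205078125) mean [570.2727  110.06404]
[277, 263, 17, 42, 427] [283.2 282.2] rect ((551.2306518554688, 107.39706420898438), (25.957216262817383, 9.44538402557373), 87.68753814697266) mean [550.22986 108.42368]
[341, 262, 20, 43, 617] [351.8 280.3] rect ((589.9590454101562, 106.90798950195312), (26.646181106567383, 11.203910827636719), 89.75995635986328) mean [590.7566   108.789406]
[279, 357, 59, 9, 463] [308.3 361.5] rect ((563.2984008789062, 55.158470153808594), (5.742176532745361, 36.70827102661133), 88.77269744873047) mean [563.48047  54.79597]
[353, 357, 19, 10, 147] [361.6 361.6] rect ((597.3927612304688, 54.109283447265625), (6.462290287017822, 11.54976749420166), 88.86759948730469) mean [597.1024    54.086487]
```

Request:
send_rows(grip_force=30, motion=[{"tx": 0.0016, "ty": -0.0014, "tz": 0.018, "rx": 0, "ry": 0, "rz": 0, "gripper": 0}, {"tx": 0, "ty": 0, "tz": 0.016, "rx": 0, "ry": 0, "rz": 0, "gripper": 0}, {"tx": 0, "ty": 0, "tz": 0.008, "rx": 0, "ry": 0, "rz": 0, "gripper": 0}, {"tx": 0, "ty": 0, "tz": 0.006, "rx": 0, "ry": 0, "rz": 0, "gripper": 0}, {"tx": 0, "ty": 0, "tz": 0, "rx": 0, "ry": 0, "rz": 0, "gripper": 0}, {"tx": 0, "ty": 0, "tz": 0, "rx": 0, "ry": 0, "rz": 0, "gripper": 0}])

```text
time_s: 25.88
ee_pos: [570.3, 110.3, 70.6]
ee_rot: [180.0, 0.0, 88.9]
force: [0.1, -0.3, 0.2]
gripper_width: 45.5
gripper_force: 0.0
```

Request:
send_rows(grip_force=30, motion=[{"tx": 0, "ty": 0, "tz": 0.002, "rx": 0, "ry": 0, "rz": 0, "gripper": 0}, {"tx": 0, "ty": 0, "tz": 0, "rx": 0, "ry": 0, "rz": 0, "gripper": 1}, {"tx": 0, "ty": 0, "tz": 0, "rx": 0, "ry": 0, "rz": 0, "gripper": 1}, {"tx": 0, "ty": 0, "tz": 0, "rx": 0, "ry": 0, "rz": 0, "gripper": 1}, {"tx": 0, "ty": 0, "tz": 0, "rx": 0, "ry": 0, "rz": 0, "gripper": 1}, {"tx": 0, "ty": 0, "tz": 0, "rx": 0, "ry": 0, "rz": 0, "gripper": 1}])

```text
time_s: 26.62
ee_pos: [568.7, 109.6, 70.0]
ee_rot: [-179.9, 0.1, 89.0]
force: [-5.6, -3.9, 4.8]
gripper_width: 27.6
gripper_force: 65.9
```

Gripping at 27.6 mm. I pull straight up.

Request:
send_rows(motion=[{"tx": 0, "ty": 0, "tz": -0.004, "rx": 0, "ry": 0, "rz": 0, "gripper": 1}, {"tx": 0, "ty": 0, "tz": -0.004, "rx": 0, "ry": 0, "rz": 0, "gripper": 1}, {"tx": 0, "ty": 0, "tz": -0.004, "rx": 0, "ry": 0, "rz": 0, "gripper": 1}, {"tx": 0, "ty": 0, "tz": -0.004, "rx": 0, "ry": 0, "rz": 0, "gripper": 1}, {"tx": 0, "ty": 0, "tz": -0.004, "rx": 0, "ry": 0, "rz": 0, "gripper": 1}, {"tx": 0, "ty": 0, "tz": -0.004, "rx": 0, "ry": 0, "rz": 0, "gripper": 1}, {"tx": 0, "ty": 0, "tz": -0.004, "rx": 0, "ry": 0, "rz": 0, "gripper": 1}, {"tx": 0, "ty": 0, "tz": -0.004, "rx": 0, "ry": 0, "rz": 0, "gripper": 1}, {"tx": 0, "ty": 0, "tz": 0, "rx": 0, "ry": 0, "rz": 0, "gripper": 1}])

```text
time_s: 27.75
ee_pos: [570.1, 110.0, 85.6]
ee_rot: [180.0, 0.0, 88.9]
force: [-0.6, 0.4, -0.5]
gripper_width: 27.8
gripper_force: 30.0
```

Request:
send_rows(motion=[{"tx": 0, "ty": 0, "tz": -0.02, "rx": 0, "ry": 0, "rz": 0, "gripper": 1}, {"tx": 0, "ty": 0, "tz": -0.04, "rx": 0, "ry": 0, "rz": 0, "gripper": 1}, {"tx": 0, "ty": 0, "tz": -0.06, "rx": 0, "ry": 0, "rz": 0, "gripper": 1}, {"tx": 0, "ty": 0, "tz": -0.06, "rx": 0, "ry": 0, "rz": 0, "gripper": 1}, {"tx": 0, "ty": 0, "tz": -0.06, "rx": 0, "ry": 0, "rz": 0, "gripper": 1}, {"tx": 0, "ty": 0, "tz": -0.03, "rx": 0, "ry": 0, "rz": 0, "gripper": 1}, {"tx": 0, "ty": 0, "tz": 0, "rx": 0, "ry": 0, "rz": 0, "gripper": 1}])

```text
time_s: 28.62
ee_pos: [570.5, 110.3, 221.4]
ee_rot: [179.9, -0.0, 88.9]
force: [1.1, -0.1, -0.8]
gripper_width: 27.9
gripper_force: 30.0
```

```bash
python3 - <<'E'
from h import *
s=env.state(); p=s['ee_pos'];print(p.round(2),s['ee_rot'].round(2),s['force'].round(1),s['gripper_width'],s['gripper_force'])
c=grab('wrist','w12.png')
z=p[2]-69.5
print('green');greens(c,z+73.5)
b=c['im'].min(2)>140; b[:,:250]=0;b[:,390:]=0; b[:230]=0; print('white'); blob(c,b,z+81,100)
# tray block positions from wrist/top
t=grab('top','t12.png'); tm=np.zeros_like(t['im']); tm[230:312,366:486]=t['im'][230:312,366:486]; t2=dict(t,im=tm); print('top tray green'); greens(t2,8,15)
E
```

```text
[570.52 110.29 221.37] [ 1.7988e+02 -2.0000e-02  8.8870e+01] [ 1.1 -0.1 -0.8] 27.933880644928845 29.999697064429398
green
[292, 254, 54, 52, 737] rect ((570.53369140625, 117.32774353027344), (29.059864044189453, 28.296531677246094), 88.58715057373047)
white
[250, 230, 11, 56, 282] [253.9 262.8] rect ((539.2276611328125, 132.60325622558594), (28.69002914428711, 5.068730354309082), 86.27811431884766) mean [538.55237 130.06648]
[279, 230, 28, 17, 149] [292.4 237.1] rect ((558.6406860351562, 143.0797576904297), (6.162186145782471, 14.771158218383789), 74.20732879638672) mean [558.41614 143.00227]
[329, 230, 28, 24, 147] [340.7 242.4] rect ((582.47314453125, 139.27713012695312), (10.055627822875977, 15.347503662109375), 73.94500732421875) mean [582.22675 139.82864]
[358, 230, 15, 45, 243] [366.3 252.9] rect ((594.15283203125, 134.3940887451172), (22.86954116821289, 6.921576023101807), 89.39539337158203) mean [594.9364  134.11801]
[375, 230, 15, 55, 661] [382.4 254.5] rect ((602.8818969726562, 131.6275634765625), (7.1021857261657715, 28.32562255859375), 1.247697114944458) mean [602.9859 133.0517]
[263, 243, 15, 35, 335] [269.3 256.5] rect ((546.7235717773438, 131.2842254638672), (17.98391342163086, 6.968842029571533), 87.0023193359375) mean [546.46246 133.27248]
[296, 272, 45, 33, 1320] [318.4 288. ] rect ((570.5711059570312, 115.7654037475586), (17.603103637695312, 22.59298324584961), 88.7768325805664) mean [570.6799  115.81947]
top tray green
```

The block is out and held level (28 mm seen, 30 N grip). I carry it above the tray.

Request:
send_rows(motion=[{"tx": -0.0728, "ty": -0.0178, "tz": 0, "rx": 0, "ry": 0, "rz": 0, "gripper": 1}, {"tx": -0.0728, "ty": -0.0178, "tz": 0, "rx": 0, "ry": 0, "rz": 0, "gripper": 1}, {"tx": -0.0728, "ty": -0.0178, "tz": 0, "rx": 0, "ry": 0, "rz": 0, "gripper": 1}, {"tx": -0.0728, "ty": -0.0178, "tz": 0, "rx": 0, "ry": 0, "rz": 0, "gripper": 1}, {"tx": -0.0728, "ty": -0.0178, "tz": 0, "rx": 0, "ry": 0, "rz": 0, "gripper": 1}, {"tx": -0.0728, "ty": -0.0178, "tz": 0, "rx": 0, "ry": 0, "rz": 0, "gripper": 1}, {"tx": -0.0728, "ty": -0.0178, "tz": 0, "rx": 0, "ry": 0, "rz": 0, "gripper": 1}, {"tx": -0.0728, "ty": -0.0178, "tz": 0, "rx": 0, "ry": 0, "rz": 0, "gripper": 1}, {"tx": -0.0728, "ty": -0.0178, "tz": 0, "rx": 0, "ry": 0, "rz": 0, "gripper": 1}, {"tx": -0.0728, "ty": -0.0178, "tz": 0, "rx": 0, "ry": 0, "rz": 0, "gripper": 1}, {"tx": -0.0728, "ty": -0.0178, "tz": 0, "rx": 0, "ry": 0, "rz": 0, "gripper": 1}, {"tx": -0.0728, "ty": -0.0178, "tz": 0, "rx": 0, "ry": 0, "rz": 0, "gripper": 1}])

```text
time_s: 30.22
ee_pos: [453.7, -325.1, 218.8]
ee_rot: [-179.9, -0.1, 88.9]
force: [-0.1, -0.4, 0.0]
gripper_width: 27.9
gripper_force: 30.0
```

Request:
send_rows(motion=[{"tx": 0, "ty": 0, "tz": 0, "rx": 0, "ry": 0, "rz": -0.12, "gripper": 1}, {"tx": 0, "ty": 0, "tz": 0, "rx": 0, "ry": 0, "rz": -0.12, "gripper": 1}, {"tx": 0, "ty": 0, "tz": 0, "rx": 0, "ry": 0, "rz": -0.12, "gripper": 1}, {"tx": 0, "ty": 0, "tz": 0, "rx": 0, "ry": 0, "rz": 0, "gripper": 1}, {"tx": 0, "ty": 0, "tz": 0, "rx": 0, "ry": 0, "rz": 0, "gripper": 1}])

```text
time_s: 30.85
ee_pos: [454.4, -324.1, 219.7]
ee_rot: [-179.9, -0.1, 99.6]
force: [0.1, 0.2, -0.7]
gripper_width: 27.8
gripper_force: 30.0
```

```bash
python3 - <<'E'
from h import *
s=env.state(); p=s['ee_pos'];print(p.round(2),s['ee_rot'].round(2),s['force'].round(1),s['gripper_width'],s['time_s'])
c=grab('wrist','w13.png')
print('green@8');greens(c,8); 
# tray edges: sample along lines in world at z=14
im=cv2.cvtColor(c['im'],cv2.COLOR_RGB2GRAY).astype(np.float32)
ctr=np.array([461.7,-358.1]); ax=np.array([.982,.187]); ay=np.array([-.187,.982])
def prof(d,off,rng):
    P=np.array([np.r_[ctr+off+d*k,14] for k in rng]); q=proj(c,P).astype(np.float32)
    return cv2.remap(im,q[:,0:1],q[:,1:2],cv2.INTER_LINEAR)[:,0].astype(int)
for o in (70,85,95): print('x prof at y',o, list(zip(range(-80,81,4),prof(ax,ay*o,range(-80,81,4)))))
for o in (-40,40): print('y prof at x',o, list(zip(range(70,131,3),prof(ay,ax*o,range(70,131,3)))))
# top view grey tray mask
t=grab('top','t13.png'); h=cv2.cvtColor(t['im'],cv2.COLOR_RGB2HSV); print(proj(t,[[455,-324,2]]))
E
```

```text
[ 454.42 -324.12  219.67] [-1.7994e+02 -6.0000e-02  9.9620e+01] [ 0.1  0.2 -0.7] 27.761273017361688 30.85
green@8
[292, 255, 54, 51, 710] rect ((466.6512145996094, -400.1644592285156), (65.1264419555664, 65.22073364257812), 9.58446216583252)
x prof at y 70 [(-80, np.int64(167)), (-76, np.int64(167)), (-72, np.int64(169)), (-68, np.int64(169)), (-64, np.int64(125)), (-60, np.int64(103)), (-56, np.int64(134)), (-52, np.int64(130)), (-48, np.int64(130)), (-44, np.int64(125)), (-40, np.int64(130)), (-36, np.int64(124)), (-32, np.int64(129)), (-28, np.int64(130)), (-24, np.int64(126)), (-20, np.int64(129)), (-16, np.int64(126)), (-12, np.int64(134)), (-8, np.int64(126)), (-4, np.int64(125)), (0, np.int64(129)), (4, np.int64(127)), (8, np.int64(128)), (12, np.int64(126)), (16, np.int64(133)), (20, np.int64(130)), (24, np.int64(128)), (28, np.int64(129)), (32, np.int64(125)), (36, np.int64(127)), (40, np.int64(130)), (44, np.int64(125)), (48, np.int64(126)), (52, np.int64(129)), (56, np.int64(125)), (60, np.int64(116)), (64, np.int64(70)), (68, np.int64(156)), (72, np.int64(167)), (76, np.i
[... 2072 characters left out ...]
nt64(95)), (106, np.int64(97)), (109, np.int64(97)), (112, np.int64(94)), (115, np.int64(137)), (118, np.int64(167)), (121, np.int64(166)), (124, np.int64(167)), (127, np.int64(166)), (130, np.int64(167))]
y prof at x 40 [(70, np.int64(130)), (73, np.int64(130)), (76, np.int64(130)), (79, np.int64(128)), (82, np.int64(127)), (85, np.int64(128)), (88, np.int64(129)), (91, np.int64(127)), (94, np.int64(128)), (97, np.int64(128)), (100, np.int64(130)), (103, np.int64(107)), (106, np.int64(94)), (109, np.int64(93)), (112, np.int64(87)), (115, np.int64(146)), (118, np.int64(166)), (121, np.int64(166)), (124, np.int64(168)), (127, np.int64(166)), (130, np.int64(167))]
[[411.4582007  274.81891465]]
```

The tray matches the estimate (edges at x -64/+66, y +114 mm). I lower the block.

Request:
send_rows(motion=[{"tx": 0, "ty": 0, "tz": 0.06, "rx": 0, "ry": 0, "rz": 0, "gripper": 1}, {"tx": 0, "ty": 0, "tz": 0.08, "rx": 0, "ry": 0, "rz": 0, "gripper": 1}, {"tx": 0, "ty": 0, "tz": 0.08, "rx": 0, "ry": 0, "rz": 0, "gripper": 1}, {"tx": 0, "ty": 0, "tz": 0.08, "rx": 0, "ry": 0, "rz": 0, "gripper": 1}, {"tx": 0, "ty": 0, "tz": 0.06, "rx": 0, "ry": 0, "rz": 0, "gripper": 1}, {"tx": 0, "ty": 0, "tz": 0.04, "rx": 0, "ry": 0, "rz": 0, "gripper": 1}, {"tx": 0, "ty": 0, "tz": 0.02, "rx": 0, "ry": 0, "rz": 0, "gripper": 1}, {"tx": 0, "ty": 0, "tz": 0.002, "rx": 0, "ry": 0, "rz": 0, "gripper": 1}, {"tx": 0, "ty": 0, "tz": 0, "rx": 0, "ry": 0, "rz": 0, "gripper": 1}, {"tx": 0, "ty": 0, "tz": 0, "rx": 0, "ry": 0, "rz": 0, "gripper": 1}])

```text
time_s: 32.2
ee_pos: [455.2, -324.8, 10.4]
ee_rot: [179.9, 0.1, 99.7]
force: [-0.5, -0.7, -0.2]
gripper_width: 27.9
gripper_force: 30.0
```

Request:
send_rows(motion=[{"tx": 0, "ty": 0, "tz": 0.004, "rx": 0, "ry": 0, "rz": 0, "gripper": 1}, {"tx": 0, "ty": 0, "tz": 0.004, "rx": 0, "ry": 0, "rz": 0, "gripper": 1}, {"tx": 0, "ty": 0, "tz": 0.002, "rx": 0, "ry": 0, "rz": 0, "gripper": 1}, {"tx": 0, "ty": 0, "tz": 0, "rx": 0, "ry": 0, "rz": 0, "gripper": 1}, {"tx": 0, "ty": 0, "tz": 0, "rx": 0, "ry": 0, "rz": 0, "gripper": 1}])

```text
time_s: 32.83
ee_pos: [454.7, -324.4, 4.4]
ee_rot: [-180.0, 0.0, 99.7]
force: [0.3, -0.3, -0.2]
gripper_width: 27.9
gripper_force: 30.0
```

Request:
send_rows(motion=[{"tx": 0, "ty": 0, "tz": 0.002, "rx": 0, "ry": 0, "rz": 0, "gripper": 1}, {"tx": 0, "ty": 0, "tz": 0, "rx": 0, "ry": 0, "rz": 0, "gripper": 1}, {"tx": 0, "ty": 0, "tz": 0, "rx": 0, "ry": 0, "rz": 0, "gripper": 1}])

```text
time_s: 33.2
ee_pos: [454.8, -324.4, 4.2]
ee_rot: [180.0, 0.0, 99.7]
force: [-0.4, 1.1, 5.4]
gripper_width: 28.1
gripper_force: 30.0
```

Touching the floor (5.4 N). I release and lift.

Request:
send_rows(motion=[{"tx": 0, "ty": 0, "tz": -0.001, "rx": 0, "ry": 0, "rz": 0, "gripper": 1}, {"tx": 0, "ty": 0, "tz": 0, "rx": 0, "ry": 0, "rz": 0, "gripper": 0.2}, {"tx": 0, "ty": 0, "tz": 0, "rx": 0, "ry": 0, "rz": 0, "gripper": 0.0}, {"tx": 0, "ty": 0, "tz": 0, "rx": 0, "ry": 0, "rz": 0, "gripper": 0.0}, {"tx": 0, "ty": 0, "tz": 0, "rx": 0, "ry": 0, "rz": 0, "gripper": 0.0}, {"tx": 0, "ty": 0, "tz": -0.02, "rx": 0, "ry": 0, "rz": 0, "gripper": 0.0}, {"tx": 0, "ty": 0, "tz": -0.05, "rx": 0, "ry": 0, "rz": 0, "gripper": 0.0}, {"tx": 0, "ty": 0, "tz": -0.1, "rx": 0, "ry": 0, "rz": 0, "gripper": 0.0}, {"tx": 0, "ty": 0, "tz": -0.1, "rx": 0, "ry": 0, "rz": 0, "gripper": 0.0}, {"tx": 0, "ty": 0, "tz": -0.1, "rx": 0, "ry": 0, "rz": 0, "gripper": 0.0}, {"tx": 0, "ty": 0, "tz": -0.1, "rx": 0, "ry": 0, "rz": 0, "gripper": 0.0}, {"tx": -0.1, "ty": 0, "tz": 0, "rx": 0, "ry": 0, "rz": 0, "gripper": 0.0}])

```text
time_s: 34.7
ee_pos: [465.0, -373.4, 245.8]
ee_rot: [179.6, 0.4, 99.9]
force: [-0.2, -0.0, -0.4]
gripper_width: 45.8
gripper_force: 0.0
```

Request:
send_rows(motion=[{"tx": -0.1, "ty": 0, "tz": 0, "rx": 0, "ry": 0, "rz": 0, "gripper": 0.0}, {"tx": 0, "ty": 0, "tz": 0, "rx": 0, "ry": 0, "rz": 0, "gripper": 0.0}, {"tx": 0, "ty": 0, "tz": 0, "rx": 0, "ry": 0, "rz": 0, "gripper": 0.0}])

```text
time_s: 35.08
ee_pos: [471.1, -422.3, 239.0]
ee_rot: [-180.0, -0.1, 99.7]
force: [-0.3, 0.2, -0.2]
gripper_width: 45.5
gripper_force: 0.0
```

```bash
python3 - <<'E'
from h import *
s=env.state(); p=s['ee_pos'];print(p.round(2),s['ee_rot'].round(2),s['force'].round(1),s['gripper_width'],s['time_s'])
c=grab('wrist','w14.png'); print('green@8');greens(c,8); print(proj(c,[[454.7,-324.4,15]]))
b=c['im'].min(2)>185; print('white@15'); blob(c,b,15,100)
t=grab('top','t14.png'); k=np.zeros(t['im'].shape[:2],bool); g=t['im'].max(2)<48; k[185:270,245:330]=g[185:270,245:330]; print('crank'); blob(t,k,102,60)
h=cv2.cvtColor(t['im'],cv2.COLOR_RGB2HSV); 
a=cv2.imread('pics/top0.png')[:,:,::-1]; d=cv2.absdiff(a,t['im']).max(2)>50; d[330:]=0; print('changed'); blob(t,d,20,25)
E
```

```text
[ 471.11 -422.3   239.02] [-1.7999e+02 -6.0000e-02  9.9650e+01] [-0.3  0.2 -0.2] 45.493588342591345 35.075
green@8
[307, 113, 25, 37, 217] rect ((455.3426818847656, -325.540771484375), (27.829893112182617, 39.20431137084961), 9.573968887329102)
[304, 173, 24, 15, 84] rect ((460.3199768066406, -378.88116455078125), (29.104591369628906, 13.988308906555176), 21.863672256469727)
[323, 180, 7, 26, 57] rect ((475.3173828125, -393.21759033203125), (7.2714996337890625, 29.89291000366211), 10.047844886779785)
[306, 189, 4, 18, 31] rect ((453.87518310546875, -402.8863220214844), (2.7092044353485107, 20.730201721191406), 16.183013916015625)
[295, 209, 23, 10, 56] rect ((454.2316589355469, -419.8341064453125), (28.64936637878418, 9.446555137634277), 25.683034896850586)
[[318.59621639 129.65678929]]
white@15
crank
[259, 200, 53, 53, 437] [283.5 226.3] rect ((565.3002319335938, -25.307113647460938), (115.84915161132812, 116.3164291381836), 89.61175537109375) mean [564.5397   -21.950718]
[275, 222, 28, 8, 177] [288.2 225.5] rect ((566.0195922851562, -33.178733825683594), (60.64601516723633, 15.1395
[... 909 characters left out ...]
581   79.89849]
[235, 229, 11, 7, 30] [241.1 232.1] rect ((560.2903442382812, 84.9918212890625), (23.920907974243164, 13.974766731262207), 83.2619400024414) mean [559.1198   83.11169]
[228, 237, 5, 7, 26] [229.7 240. ] rect ((540.516357421875, 109.57605743408203), (9.504205703735352, 14.308133125305176), 89.61563110351562) mean [540.42676 110.16678]
[407, 272, 11, 8, 63] [412.1 275. ] rect ((454.8412170410156, -322.2533264160156), (15.255313873291016, 24.186765670776367), 10.912274360656738) mean [ 454.40485 -321.99744]
[543, 317, 11, 13, 79] [549.8 324.8] rect ((340.39544677734375, -637.5560913085938), (23.208974838256836, 28.758195877075195), 87.66992950439453) mean [ 336.25873 -641.50287]
```

The block lies flat in the tray at (455,-325), the handle is folded, and nothing else on the bench has changed. I hand it in.

```bash
python3 -c "
from workcell import env
print(env.job_done())"
```

```text
the job is handed in; nothing more can be done
None
```

The job is handed in: the last images show the block released flat in the tray's free half, the handle folded with the carriage at the change position, and nothing else visibly moved; the hand-in returned no verdict.

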